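# Fetch the rear negative case and slide it under the catalogue camera

### The arm

A 6-joint arm with a two-finger parallel gripper is mounted at the origin on the work surface. World frame = base frame: x ahead of the robot, y to its left, z up, the work surface at z = 0. Lengths are in m, angles in rad, forces in N, time in s.
With the tool pointing down it reaches from about 0.2 to 0.875 m from the base axis. Payload 3.4 kg.
Tool frame: the origin (TCP) lies at the very end of the fingers, on their centre line; the grasp point (between the pads) lies 19 mm behind it (robot.hold_point_z is the distance from the TCP to the grasp point, in m); z points along the fingers, y is the direction in which the jaws open and shut (so a half turn about z gives the same grasp; the last joint's range is limited). The gripper opens to 94 mm and grips with 3 to 60 N. Pads are 16 mm wide; open, the fingers measure 119 mm over their backs; the gripper's body (75 mm by 177 mm) begins 78 mm behind the grasp point.
Start: joints at [1.108, 0.276, 1.505, -0, 1.361, -0.121], TCP at [0.193, 0.542, 0.205] pointing down, gripper open.
Joint ranges: [-2.89, 2.89], [-0.75, 2.08], [0.22, 2.7], [-1.18, 4.32], [0.11, 2.71], [-2.7, 2.7]. Speed limits (rad/s): [2.57, 2.57, 3.14, 3.14, 3.14, 3.14].

### API

Orientations are given as [roll, pitch, yaw] about the fixed x, y, z axes, in that order (R = Rz(yaw) Ry(pitch) Rx(roll)).
In Python, from cell import monitor, cams, robot gives the robot as it stands.
- The arm moves only by the tool servo_tool, never from a script. Its argument "rows" is a list of rows, each an object of numbers: "x", "y", "z": the shift along the tool's x, y, z in m; "rx", "ry", "rz": the turn, a rotation vector about the tool's x, y, z in degrees. A call has 1 to 20 rows; each row shifts and turns the commanded pose from where the row before left it, along the tool's axes as they then stand; what a row does not reach is not made up. A row lasts 1/10 s, in which the tool goes at most 50 mm and 8.59 degrees, less where a joint would pass 70% of its speed; a pose out of reach is approached as far as the arm can. A call with a gripper value outside its range is refused whole. "claw" is the opening, from -1 (shut) to 1 (fully open), set as the call begins (left out, the last holds). The fingers move at their own pace and stop on an object; the grip force is fixed at half the most. Time passes only in rows, so rows that do not move let the fingers close. It gives the time, the measured TCP pose, the force and the opening at its end, in the units of the state.
- monitor.read_state(): the state, without advancing time (a new reading comes with each control period).
- cams.snapshot(name): name is "scene" or "top" or "wrist"; returns (picture, depth): 480x640x3 uint8, blue, green, red; 480x640 float32, m along the optical axis (not along the pixel's ray), 0 where there is no reading.
- cams.get_calibration(name): a dict with "fx", "fy", "cx", "cy" (pixels), "rvec" (rotation vector, rad) and "tvec" (3), from world to camera coordinates, as OpenCV has them; the wrist camera has in their place "tool_from_camera" (4x4, takes a point from camera to tool coordinates, whose origin is the TCP and whose axes are the flange's). Camera axes: x right, y down, z forward; pixel columns grow to the right and rows downward; lengths in m; the calibration is good to about 2 mm. A picture is of the moment at which its call begins: read the wrist's pose just before it. get_calibration takes no time and is no camera call.
- robot.hand_in(): hands the job in, once; it reports no verdict.
The state is a dict: "time": time; "qpos": joint angles; "dq": joint speeds; "joint_efforts": joint torques, N m; "position": TCP position; "orientation": TCP orientation; "wrist_force": force on the tool from outside, world axes, zero at the start; "wrist_torque": the same for the moment, N m; "grip_width": opening from 0.0 (shut) to 1.0 (fully open).
Only numpy, scipy, OpenCV 4.12 (cv2) and the standard library are available. Lean on these libraries where they do the work, as an engineer would, in place of code of your own. Each camera call takes 0.05 s, during which the arm holds its last target.

### The job

Lift away the tall box file that blocks the low desk shelf and stand it upright, near the middle, on the cork mat. Then draw out the flat cardboard case of glass negatives hidden behind it, keep it level and carry it slowly without dropping it, lay it flat inside the sliding tray of the camera stand while the tray is still pulled out, and afterwards push the loaded tray fully home under the camera. Let go of everything and do not disturb the other things on the desk.

Things in the scene. Friction and masses are not known exactly. Their poses are not given: they have to be found in the camera images.
- front_case: tall brown cardboard box file standing upright directly in front of the shelf opening: 80 (its x) x 62 (its y) x 120 mm high, 0.3 to 0.6 kg; origin under its centre, z up. Grip it across its 62 mm width (y), near the top.
- rear_case: flat brown cardboard case of glass negatives: 140 (its x, long) x 60 (y) x 56 mm high, 0.4 to 0.7 kg; origin under its centre, z up; lies on the desk under the shelf. Only 7 to 23 mm of its -x end reach out from under the roof: a gripper pointing straight down does not fit, one tilted about 40 degrees, fingers down and in, can take that end across y and drag it; from above it can be lifted only once it is wholly out from under the roof.
- bay: fixed low grey desk shelf with folders on top; origin on the desk under the centre of its roof, x points into the shelf, z up. Roof 120 (x) x 206 mm (y), underside 95 mm, top of folders 150 mm above the desk; side panels with inner faces at y = +-95 mm; opening at x = -60 mm: things are drawn out along -x. No floor; 20 mm high stop at x = +78 mm, open above it.
- stand: fixed camera stand, on the other side from the shelf; origin on the desk under the camera lens, x is the direction in which the tray slides home. Base 130 mm wide (y) from x = -230 to 130 mm; a camera head hangs 319 mm above the desk over the origin (50 x 60 mm), on a column at x = 145 mm.
- tray_floor (a point): centre of the inner floor of the open grey sliding tray, 26 mm above the desk; x along the slide (towards home), y across, z up. Inside 170 (x) x 84 mm (y), walls 5 mm thick and 15 mm high above this floor. It slides on rails; the case lies in it lengthwise along x, either way round.
- tray_tab (a point): centre of the robot-side face of the upright push tab on the tray's -x end, 98 mm from the tray centre and 76 mm above the desk; the tab is 50 mm wide (y), 8 mm thick and reaches 89 mm above the desk. Push it towards +x of the tray.
- tray (a joint): tray travel in m: 0 fully out, 0.13 fully home at a hard stop; it starts between 0 and 0.03 and stays where it is left; sliding takes about 3 N.
- mat_top (a point): centre of the upper face of the fixed cork mat, 130 (x) x 120 (y) x 4 mm, between shelf and stand
- eraser: bystander, leave alone: blue rubber block 60 x 26 x 16 mm lying on the desk, origin under its centre
- pen_cup: bystander, leave alone: dark metal pen cup, 64 mm diameter, 90 mm high (pens to 145 mm), origin under its centre
- mug: bystander, leave alone: white mug, 80 mm diameter, 90 mm high, origin under its centre
- flask: bystander, leave alone: steel vacuum flask, 72 mm diameter, 220 mm high, origin under its centre
- punch: bystander, leave alone: hole punch 110 x 60 x 50 mm, origin under its centre
- tape: bystander, leave alone: flat paper reel, 80 mm diameter, 25 mm high, origin under its centre
Mind the look-alikes: they are no part of the job. Leave any blue or yellow look-alike of the rear_case alone.

How it is judged:
On the way, in this order (a step that is already met when the one before it is completed fails the run):
1. the tall box file stands upright and released on the cork mat (horizontal distance between front_case and mat_top below 0.05 m and z of front_case in the frame of mat_top between -0.006 and 0.008 m and angle between front_case's own z axis and vertical below 0.1 rad and linear speed of front_case below 0.02 m/s and contact force between the fingers and front_case below 0.5 N), for 0.2 s.
2. the flat case is drawn out of the shelf (its centre more than 20 mm in front of the opening) (x of rear_case in the frame of bay below -0.08 m), for 0.1 s.
3. the flat case lies flat and released inside the tray while the tray is still pulled out (travel under 50 mm) (z of rear_case in the frame of tray_floor between -0.006 and 0.008 m and x of rear_case in the frame of tray_floor between -0.03 and 0.03 m and y of rear_case in the frame of tray_floor between -0.025 and 0.025 m and angle between rear_case's own z axis and vertical below 0.06 rad and linear speed of rear_case below 0.02 m/s and contact force between the fingers and rear_case below 0.5 N and value of joint tray below 0.05 m), for 0.2 s.
At the end, for the whole second after the job is handed in: The box file stands upright (within 0.1 rad) and at rest on the cork mat, its centre within 50 mm of the mat's centre; the flat case lies flat and at rest inside the tray (on its floor, within the walls), and the tray is fully home (travel over 124 mm); the fingers touch neither case (all of step 1 and z of rear_case in the frame of tray_floor between -0.006 and 0.008 m and x of rear_case in the frame of tray_floor between -0.03 and 0.03 m and y of rear_case in the frame of tray_floor between -0.025 and 0.025 m and angle between rear_case's own z axis and vertical below 0.06 rad and linear speed of rear_case below 0.02 m/s and contact force between the fingers and rear_case below 0.5 N and value of joint tray above 0.124 m).
It fails at once if the case of glass negatives tips more than 23 degrees (angle between rear_case's own z axis and vertical above 0.4 rad).
It fails at once if the case of glass negatives is dropped or flung (faster than 0.8 m/s) (linear speed of rear_case above 0.8 m/s).
It fails at once if the box file is tipped over (more than 35 degrees) (angle between front_case's own z axis and vertical above 0.6 rad).
It fails at once if a bystander is moved by more than 40 mm (distance of any of eraser, pen_cup, mug, flask, punch, tape from where it was at the start of the episode above 0.04 m).
It also fails if it takes over 72 s, if anything falls off the work surface, if the arm or the gripper's body presses on something with over 40 N, if the wrist force passes 120 N, or if a joint passes its speed limit or range.

## Working session

There is one attempt and no reset: what is moved stays moved. The work goes in short steps, Python scripts to look and compute and a tool call to move; the robot and the scene stay as the last step left them, time stands still between calls to the robot, and variables do not carry over. Pictures are saved under pics/ and viewed, and the job is handed in when it is done.

Besides the shell and the picture viewer there is one more tool, called after "Call:" as name(argument=value, ...) on one line, values as JSON. servo_tool: Moves the arm, as the interface text tells. Its arguments: {"type":"object","properties":{"rows":{"type":"array","items":{"type":"object","properties":{"x":{"type":"number"},"y":{"type":"number"},"z":{"type":"number"},"rx":{"type":"number"},"ry":{"type":"number"},"rz":{"type":"number"}}}},"claw":{"type":"number"}},"required":["rows"]}

```bash
ls; mkdir -p pics
cat > h.py <<'E'
import numpy as np, cv2
from scipy.spatial.transform import Rotation as R
from cell import monitor, cams, robot
def snap(n,tag):
    s=monitor.read_state(); im,d=cams.snapshot(n); cv2.imwrite(f'pics/{tag}.png',im); np.savez(f'{tag}.npz',im=im,d=d,pos=s['position'],ori=s['orientation']); return im,d
def T(n,tag=None):
    c=cams.get_calibration(n)
    K=(c['fx'],c['fy'],c['cx'],c['cy'])
    if n!='wrist':
        r=R.from_rotvec(np.ravel(c['rvec'])).as_matrix(); t=np.ravel(c['tvec'])
        return K,r.T,-r.T@t
    z=np.load(f'{tag}.npz'); M=np.eye(4); M[:3,:3]=R.from_euler('xyz',z['ori']).as_matrix(); M[:3,3]=z['pos']
    M=M@np.array(c['tool_from_camera']); return K,M[:3,:3],M[:3,3]
def cloud(n,tag):
    d=np.load(f'{tag}.npz')['d']; K,r,t=T(n,tag)
    v,u=np.mgrid[:480,:640]; p=np.stack([(u-K[2])/K[0]*d,(v-K[3])/K[1]*d,d],-1)
    P=p@r.T+t; P[d==0]=np.nan; return P
E
python3 - <<'E'
from h import *
print(monitor.read_state())
snap('scene','s0');snap('top','t0')
for n in('scene','top'): print(T(n))
E
```

```text
pics
{'time': 0.0, 'qpos': array([ 1.10798418e+00,  2.76606621e-01,  1.50609872e+00, -3.21806164e-05,
        1.36072467e+00, -1.20990760e-01]), 'dq': array([-5.75472527e-04,  3.34817859e-05,  4.10605762e-05, -8.84142658e-04,
        1.59790804e-03, -1.16726841e-03]), 'joint_efforts': array([ 5.33954756e-05, -4.04582870e+01, -2.37221736e+01,  7.00958376e-02,
        3.47451365e-02, -1.56664237e-04]), 'position': array([0.19249852, 0.54121791, 0.20461185]), 'orientation': array([-3.13976494e+00, -1.90529872e-04,  2.79977784e+00]), 'wrist_force': array([ 0.73977224, -0.3378692 ,  0.63337035]), 'wrist_torque': array([-0.01002795,  0.02185322,  0.02667118]), 'grip_width': 1.0012836815386048}
((490.142382957847, 490.142382957847, 321.3220659839957, 242.4169368294228), array([[-0.53676457,  0.73628665, -0.41202641],
       [ 0.84372881,  0.46705214, -0.26454488],
       [-0.00234305, -0.48963688, -0.8719233 ]]), array([1.06267094, 0.34910297, 1.18729328]))
((557.7428490802488, 557.7428490802488, 321.2753014138723, 241.5332178740257), array([[ 0.01036123, -0.97532282,  0.22054033],
       [-0.99994566, -0.00985204,  0.00340865],
       [-0.00115176, -0.22056366, -0.9753719 ]]), array([0.22313931, 0.01831463, 1.45279616]))
```

View pics/s0.png

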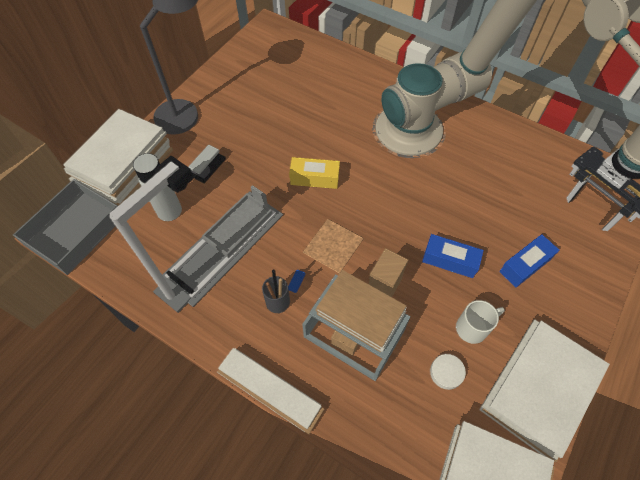

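View pics/t0.png

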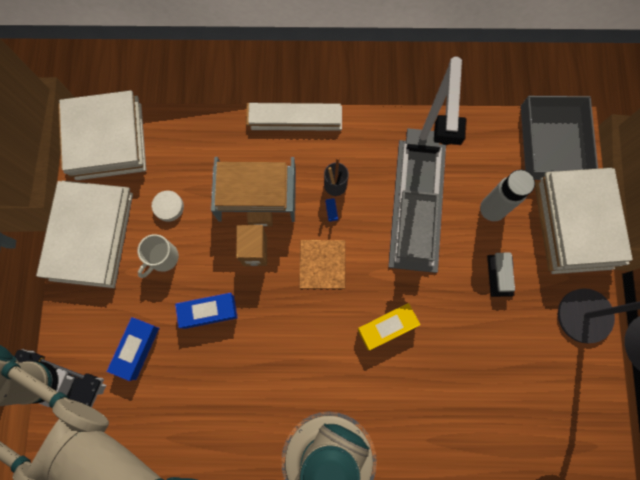

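The front case is the brown box at top (250,242). The rear case's brown end shows at top (259,216), between the box and the shelf roof. Look-alikes are the blue boxes at (205,310) and (133,350) and the yellow one at (389,328). The description asks for brown, so those are out. I'll confirm in a crop.

Run:
```python
from h import *
a=cv2.imread('pics/t0.png');b=cv2.imread('pics/s0.png')
A=cv2.resize(a[140:290,190:360],None,fx=4.5,fy=4.5)[:600]; cv2.imwrite('pics/ta.png',A)
B=cv2.resize(a[120:290,370:470],None,fx=3.5,fy=3.5); C=cv2.resize(b[220:390,280:420],None,fx=3.5,fy=3.5)
cv2.imwrite('pics/tb.png',np.hstack([B,C]))
P=cloud('top','t0'); np.set_printoptions(precision=3,suppress=True)
for u,v in [(250,237),(250,228),(259,216),(253,185),(215,185),(293,185),(322,264),(420,200),(405,250),(418,262),(430,250)]: print(u,v,P[v,u])
```

```text
250 237 [0.534 0.198 0.119]
250 228 [0.557 0.199 0.121]
259 216 [0.604 0.185 0.061]
253 185 [0.657 0.191 0.153]
215 185 [0.671 0.293 0.108]
293 185 [0.674 0.096 0.107]
322 264 [0.489 0.021 0.008]
420 200 [ 0.661 -0.238  0.029]
405 250 [ 0.525 -0.196  0.025]
418 262 [ 0.497 -0.232  0.006]
430 250 [ 0.526 -0.261  0.028]
```

View pics/ta.png

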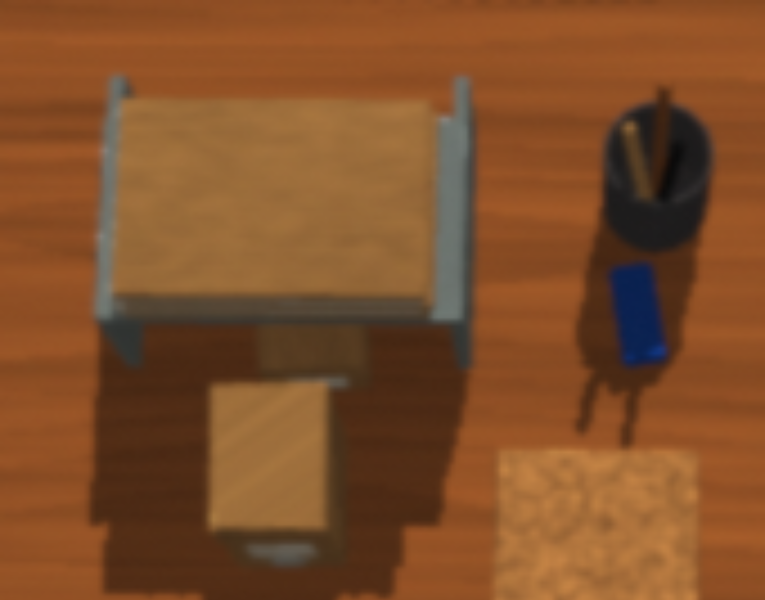

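View pics/tb.png

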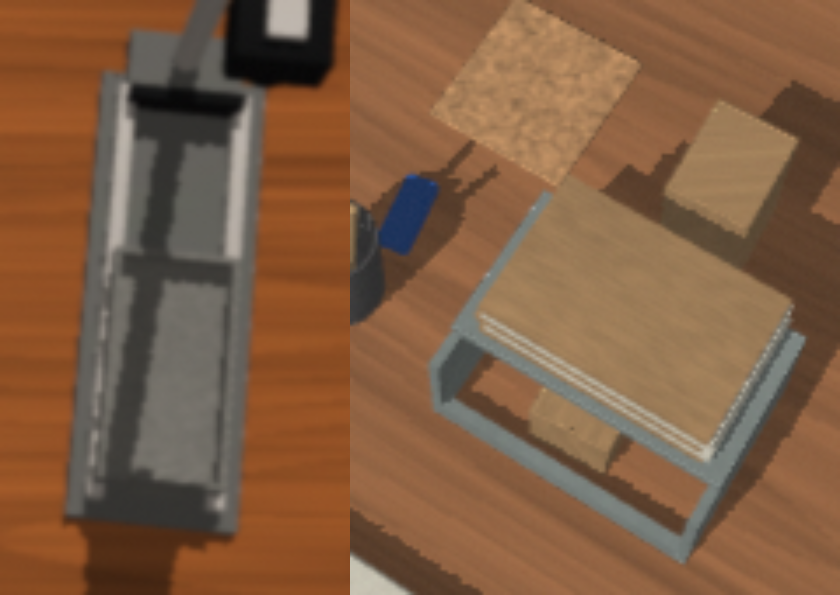

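Confirmed: the brown box and the brown case end under the roof are the right ones. Next I'll fit the poses.

Run:
```python
from h import *
np.set_printoptions(precision=3,suppress=True)
for n,tag in (('top','t0'),('scene','s0')):
    P=cloud(n,tag); x,y,z=P[...,0],P[...,1],P[...,2]
    def fit(name,m):
        p=P[m][:,:2].astype(np.float32)*1000
        if len(p)<10: print(n,name,len(p));return
        (c,s,a)=cv2.minAreaRect(p); print(n,name,len(p),np.round(c,1),np.round(s,1),round(a,1),'z',np.median(z[m]), 'pct',np.percentile(p,[1,99],axis=0).ravel())
    fit('front',(abs(x-.54)<.06)&(abs(y-.2)<.06)&(z>.108)&(z<.13))
    fit('rear',(x>.57)&(x<.64)&(abs(y-.19)<.06)&(z>.048)&(z<.066))
    fit('roof/folders',(x>.56)&(x<.78)&(abs(y-.19)<.13)&(z>.14)&(z<.17))
    fit('roofall',(x>.56)&(x<.78)&(abs(y-.19)<.13)&(z>.085)&(z<.17))
    fit('rearback',(x>.66)&(x<.82)&(abs(y-.19)<.08)&(z>.03)&(z<.07))
    h=cv2.cvtColor(np.load(f'{tag}.npz')['im'],cv2.COLOR_BGR2HSV)
    fit('mat',(abs(x-.49)<.09)&(abs(y-.02)<.09)&(z<.02)&(h[...,2]>150)&(h[...,1]<150))
    fit('tray',(x>.4)&(x<.85)&(y<-.12)&(y>-.34)&(z>.015)&(z<.1))
    fit('tab',(x>.4)&(x<.58)&(y<-.12)&(y>-.34)&(z>.05)&(z<.1))
    fit('eraser',(abs(h[...,0].astype(int)-115)<10)&(h[...,1]>150)&(abs(y)<.08)&(x>.5)&(x<.7))
    fit('cup',(abs(y)<.08)&(x>.6)&(x<.75)&(z>.06)&(z<.16))
    fit('flask',(y<-.34)&(y>-.55)&(x>.55)&(x<.8)&(z>.1))
```

```text
top front 879 [524.2 198.7] [83.5 64. ] 1.5 z 0.12084561908552494 pct [482.986 167.43  564.77  229.923]
top rear 259 [603.5 185.8] [28.2 62.7] 2.0 z 0.05713174248399899 pct [589.13  154.91  616.762 216.759]
top roof/folders 3113 [662.  199.5] [114.4 172.6] 1.0 z 0.15106722035604214 pct [606.085 114.749 717.482 282.074]
top roofall 4155 [656.9 198.4] [193.7 207.3] 0.5 z 0.14977935280825094 pct [564.268  96.635 738.062 299.718]
top rearback 0
top mat 0
top tray 3601 [ 663.3 -235.1] [125.1 378.3] 85.6 z 0.027185861913047393 pct [ 492.319 -295.253  843.417 -174.564]
top tab 131 [ 497.5 -215. ] [58.  9.] 84.8 z 0.08467233466792434 pct [ 491.046 -243.501  502.501 -194.788]
top eraser 177 [636.9  -2.2] [58.  22.8] 10.3 z 0.01667865570967808 pct [607.898 -15.91  665.369   9.766]
top cup 375 [709.8 -12.5] [63.4 63.9] 37.2 z 0.08685743381725786 pct [678.89  -43.83  740.312  17.89 ]
top flask 1221 [ 644.4 -436.6] [68.7 70.5] 3.7 z 0.2063692824358896 pct [ 612.323 -467.689  676.059 -403.275]
scene front 834 [525.7 199.7] [83.5 63.7] 1.6 z 0.11851377363290594 pct [485.305 168.571 566.807 231.584]
[... 309 characters left out ...]
16 pct [713.139 163.696 734.482 224.478]
scene mat 2118 [503.1  19.5] [178.5 151.4] 89.1 z 0.002083050321465829 pct [430.181 -65.926 573.432 100.614]
scene tray 3162 [ 668.4 -235.3] [105.8 362.9] 84.0 z 0.025552749937538533 pct [ 497.761 -294.771  845.066 -173.148]
scene tab 143 [ 498.3 -218.4] [52.5 10.8] 85.5 z 0.07555728585644284 pct [ 492.902 -244.005  505.193 -193.148]
scene eraser 189 [639.6  -1.8] [60.2 23.9] 9.8 z 0.014738904038594791 pct [611.485 -16.187 668.576  12.751]
scene cup 446 [711.4 -11.3] [62.7 64.3] 80.4 z 0.08569056447287482 pct [681.217 -42.471 743.101  19.061]
scene flask 732 [ 650.9 -435.1] [67.1 68.8] 4.3 z 0.2161976851869583 pct [ 620.392 -467.205  681.585 -401.62 ]
```

Call:
servo_tool(rows=[{"rz": -6.53}, {"rz": -6.53}, {"rz": -6.52}, {"x": -0.0277, "y": -0.0286}, {"x": -0.0277, "y": -0.0286}, {"x": -0.0277, "y": -0.0286}, {"x": -0.0277, "y": -0.0286}, {"x": -0.0277, "y": -0.0286}, {"x": -0.0277, "y": -0.0286}, {"x": -0.0277, "y": -0.0286}, {"x": -0.0277, "y": -0.0286}, {"x": -0.0277, "y": -0.0286}, {"x": -0.0277, "y": -0.0286}, {"x": -0.0277, "y": -0.0286}, {"x": -0.0277, "y": -0.0286}, {}, {}], claw=1)

```text
invalid input at $.rows[0]: expected keys x, y, z, rx, ry, rz
```

Run:
```python
from h import *
s=monitor.read_state(); print({k:np.round(s[k],4) for k in('time','qpos','position','orientation','wrist_force','grip_width')})
snap('wrist','w1'); print(cams.get_calibration('wrist'))
P=cloud('wrist','w1'); z=P[...,2]
m=(z>.112)&(z<.128)&(P[...,0]<.58); print(m.sum(), cv2.minAreaRect(P[m][:,:2].astype(np.float32)*1000))
```

```text
{'time': np.float64(0.1), 'qpos': array([ 1.108 ,  0.2765,  1.506 ,  0.    ,  1.3607, -0.121 ]), 'position': array([0.1925, 0.5413, 0.2047]), 'orientation': array([-3.1400e+00, -2.0000e-04,  2.7998e+00]), 'wrist_force': array([ 0.46  ,  0.3696, -1.3758]), 'grip_width': np.float64(1.0023)}
{'fx': 364.69920202434946, 'fy': 364.69920202434946, 'cx': 321.7847364709932, 'cy': 235.70426574622766, 'tool_from_camera': array([[ 1.73725085e-04, -9.72141511e-01, -2.34394650e-01,
         6.72715073e-02],
       [ 9.99999958e-01,  1.14868265e-04,  2.64753778e-04,
         7.51727803e-04],
       [-2.30453631e-04, -2.34394686e-01,  9.72141491e-01,
        -1.78950648e-01],
       [ 0.00000000e+00,  0.00000000e+00,  0.00000000e+00,
         1.00000000e+00]])}
0 ((0.0, 0.0), (0.0, 0.0), 0.0)
```

View pics/w1.png

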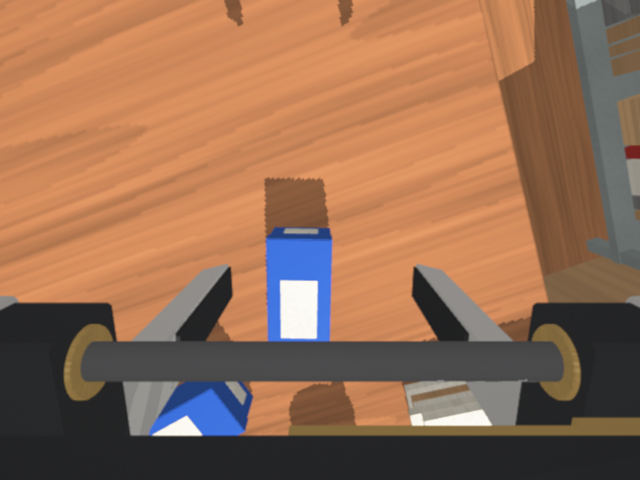

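Call:
servo_tool(rows=[{"x": 0, "y": 0, "z": 0, "rx": 0, "ry": 0, "rz": -6.53}, {"x": 0, "y": 0, "z": 0, "rx": 0, "ry": 0, "rz": -6.53}, {"x": 0, "y": 0, "z": 0, "rx": 0, "ry": 0, "rz": -6.52}, {"x": -0.0332, "y": -0.0343, "z": 0, "rx": 0, "ry": 0, "rz": 0}, {"x": -0.0332, "y": -0.0343, "z": 0, "rx": 0, "ry": 0, "rz": 0}, {"x": -0.0332, "y": -0.0343, "z": 0, "rx": 0, "ry": 0, "rz": 0}, {"x": -0.0332, "y": -0.0343, "z": 0, "rx": 0, "ry": 0, "rz": 0}, {"x": -0.0332, "y": -0.0343, "z": 0, "rx": 0, "ry": 0, "rz": 0}, {"x": -0.0332, "y": -0.0343, "z": 0, "rx": 0, "ry": 0, "rz": 0}, {"x": -0.0332, "y": -0.0343, "z": 0, "rx": 0, "ry": 0, "rz": 0}, {"x": -0.0332, "y": -0.0343, "z": 0, "rx": 0, "ry": 0, "rz": 0}, {"x": -0.0332, "y": -0.0343, "z": 0, "rx": 0, "ry": 0, "rz": 0}, {"x": -0.0332, "y": -0.0343, "z": 0, "rx": 0, "ry": 0, "rz": 0}, {"x": 0, "y": 0, "z": 0, "rx": 0, "ry": 0, "rz": 0}], claw=1)

```text
time: 1.55
position: [0.5288, 0.1943, 0.2048]
orientation: [-3.139, 0.002, 3.136]
wrist_force: [-0.9, 1.4, 0.0]
grip_width: 1.0
```

```bash
cat >> h.py <<'E'
def st():
    s=monitor.read_state(); print({k:np.round(s[k],4).tolist() for k in('time','qpos','position','orientation','wrist_force','grip_width')})
E
python3 - <<'E'
from h import *
st()
snap('wrist','w2')
P=cloud('wrist','w2'); z=P[...,2]
m=(z>.112)&(z<.128)&(P[...,0]<.58)&(abs(P[...,1]-.2)<.06); print(m.sum(), cv2.minAreaRect(P[m][:,:2].astype(np.float32)*1000))
E
```

```text
{'time': 1.55, 'qpos': [0.2306, 0.2582, 1.5318, -0.0028, 1.3503, -1.3337], 'position': [0.5288, 0.1943, 0.2048], 'orientation': [-3.1393, 0.0019, 3.1357], 'wrist_force': [-0.9452, 1.3568, 0.0184], 'grip_width': 1.0004}
9132 ((524.3641967773438, 199.24403381347656), (81.73815155029297, 63.61030960083008), 1.7185243368148804)
```

View pics/w2.png

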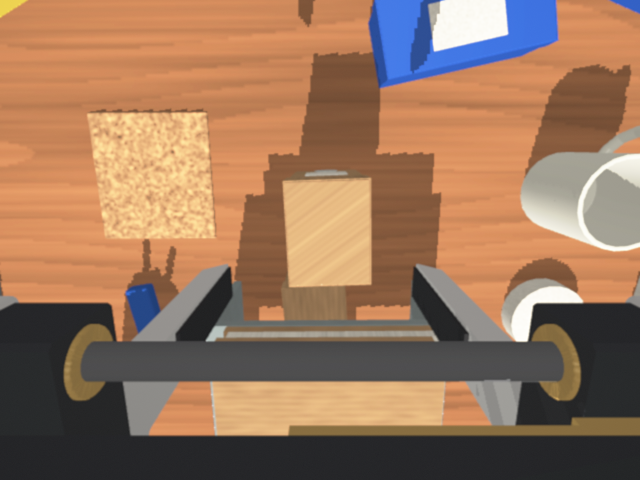

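Call:
servo_tool(rows=[{"x": 0, "y": 0.001, "z": 0.03, "rx": 0, "ry": 0, "rz": 0}, {"x": 0, "y": 0, "z": 0.03, "rx": 0, "ry": 0, "rz": 0}, {"x": 0, "y": 0, "z": 0.03, "rx": 0, "ry": 0, "rz": 0}, {"x": 0, "y": 0, "z": 0.02, "rx": 0, "ry": 0, "rz": 0}, {"x": 0, "y": 0, "z": 0.01, "rx": 0, "ry": 0, "rz": 0}, {"x": 0, "y": 0, "z": 0, "rx": 0, "ry": 0, "rz": 0}], claw=1)

```text
time: 2.2
position: [0.523, 0.2004, 0.0843]
orientation: [-3.141, -0.003, -3.14]
wrist_force: [-0.1, -0.1, 0.3]
grip_width: 0.997
```

Call:
servo_tool(rows=[{"x": 0, "y": 0, "z": 0, "rx": 0, "ry": 0, "rz": 0}, {"x": 0, "y": 0, "z": 0, "rx": 0, "ry": 0, "rz": 0}, {"x": 0, "y": 0, "z": 0, "rx": 0, "ry": 0, "rz": 0}, {"x": 0, "y": 0, "z": 0, "rx": 0, "ry": 0, "rz": 0}, {"x": 0, "y": 0, "z": 0, "rx": 0, "ry": 0, "rz": 0}, {"x": 0, "y": 0, "z": 0, "rx": 0, "ry": 0, "rz": 0}], claw=-1)

```text
time: 2.8
position: [0.5252, 0.1995, 0.0861]
orientation: [-3.142, 0.001, 3.141]
wrist_force: [-0.3, -0.5, 4.7]
grip_width: 0.659
```

Run:
```python
from h import *
st()
P=cloud('wrist','w2')
K,r,t=T('wrist','w2')
for zz in (.004,):
  q=[]
  for u,v in [(89,112),(207,111),(215,237),(105,238)]:
    d=r@np.array([(u-K[2])/K[0],(v-K[3])/K[1],1]); q.append(t+d*(zz-t[2])/d[2])
  print(np.round(q,4),np.mean(q,axis=0))
```

```text
{'time': 2.8, 'qpos': [0.2395, 0.3478, 1.7156, -0.0003, 1.0772, -1.3309], 'position': [0.5252, 0.1995, 0.0861], 'orientation': [-3.1416, 0.0011, 3.1414], 'wrist_force': [-0.2849, -0.5095, 4.6934], 'grip_width': 0.6589}
[[ 0.4264 -0.0355  0.004 ]
 [ 0.4261  0.0815  0.004 ]
 [ 0.5546  0.0798  0.004 ]
 [ 0.5551 -0.0385  0.004 ]] [0.49053146 0.02182826 0.004     ]
```

Call:
servo_tool(rows=[{"x": 0, "y": 0, "z": -0.01, "rx": 0, "ry": 0, "rz": 0}, {"x": 0, "y": 0, "z": -0.02, "rx": 0, "ry": 0, "rz": 0}, {"x": 0.002, "y": -0.006, "z": -0.01, "rx": 0, "ry": 0, "rz": 0}, {"x": 0.003, "y": -0.017, "z": 0, "rx": 0, "ry": 0, "rz": 0}, {"x": 0.005, "y": -0.025, "z": 0, "rx": 0, "ry": 0, "rz": 0}, {"x": 0.005, "y": -0.03, "z": 0, "rx": 0, "ry": 0, "rz": 0}, {"x": 0.005, "y": -0.03, "z": 0, "rx": 0, "ry": 0, "rz": 0}, {"x": 0.005, "y": -0.03, "z": 0, "rx": 0, "ry": 0, "rz": 0}, {"x": 0.005, "y": -0.02, "z": 0, "rx": 0, "ry": 0, "rz": 0}, {"x": 0.003, "y": -0.014, "z": 0, "rx": 0, "ry": 0, "rz": 0}, {"x": 0.002, "y": -0.006, "z": 0, "rx": 0, "ry": 0, "rz": 0}, {"x": 0, "y": 0, "z": 0, "rx": 0, "ry": 0, "rz": 0}, {"x": 0, "y": 0, "z": 0, "rx": 0, "ry": 0, "rz": 0}], claw=-1)

```text
time: 4.1
position: [0.4898, 0.0223, 0.1253]
orientation: [3.141, 0.0, 3.142]
wrist_force: [0.4, 0.5, -3.9]
grip_width: 0.659
```

Call:
servo_tool(rows=[{"x": 0, "y": 0, "z": 0.015, "rx": 0, "ry": 0, "rz": 0}, {"x": 0, "y": 0, "z": 0.01, "rx": 0, "ry": 0, "rz": 0}, {"x": 0, "y": 0, "z": 0.006, "rx": 0, "ry": 0, "rz": 0}, {"x": 0, "y": 0, "z": 0.003, "rx": 0, "ry": 0, "rz": 0}, {"x": 0, "y": 0, "z": 0.002, "rx": 0, "ry": 0, "rz": 0}, {"x": 0, "y": 0, "z": 0, "rx": 0, "ry": 0, "rz": 0}, {"x": 0, "y": 0, "z": 0, "rx": 0, "ry": 0, "rz": 0}], claw=-1)

```text
time: 4.8
position: [0.4898, 0.0221, 0.0902]
orientation: [3.141, 0.0, 3.142]
wrist_force: [-2.4, 0.4, 1.7]
grip_width: 0.659
```

Run:
```python
from h import *
st()
im,_=snap('scene','s1'); cv2.imwrite('pics/s1c.png',cv2.resize(im[160:330,240:460],None,fx=3,fy=3))
```

```text
{'time': 4.8, 'qpos': [-0.0975, 0.2468, 1.8597, 0.0007, 1.0347, -1.6686], 'position': [0.4898, 0.0221, 0.0902], 'orientation': [3.1411, 0.0005, 3.1416], 'wrist_force': [-2.3525, 0.402, 1.6911], 'grip_width': 0.6595}
```

View pics/s1c.png

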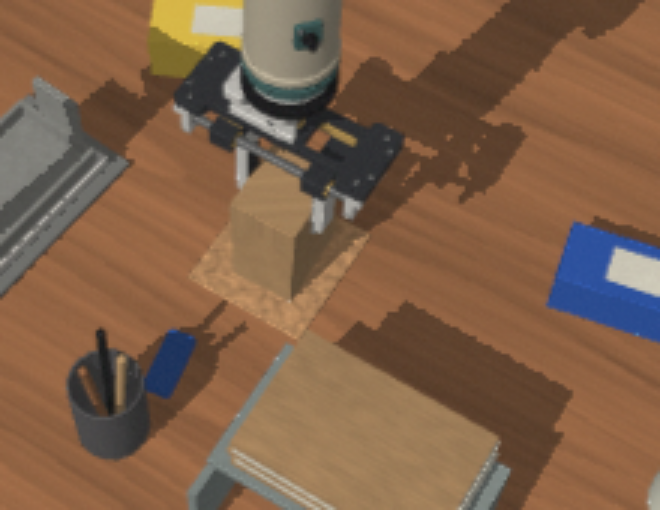

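The box is on the mat: the wrist force changed sign at 4 mm above its starting height. I'll release it.

Call:
servo_tool(rows=[{"x": 0, "y": 0, "z": 0, "rx": 0, "ry": 0, "rz": 0}, {"x": 0, "y": 0, "z": 0, "rx": 0, "ry": 0, "rz": 0}, {"x": 0, "y": 0, "z": 0, "rx": 0, "ry": 0, "rz": 0}, {"x": 0, "y": 0, "z": 0, "rx": 0, "ry": 0, "rz": 0}, {"x": 0, "y": 0, "z": 0, "rx": 0, "ry": 0, "rz": 0}, {"x": 0, "y": 0, "z": -0.01, "rx": 0, "ry": 0, "rz": 0}, {"x": 0, "y": 0, "z": -0.03, "rx": 0, "ry": 0, "rz": 0}, {"x": 0, "y": 0, "z": -0.04, "rx": 0, "ry": 0, "rz": 0}, {"x": 0, "y": 0, "z": -0.03, "rx": 0, "ry": 0, "rz": 0}], claw=1)

```text
time: 5.75
position: [0.4903, 0.0217, 0.2022]
orientation: [-3.141, 0.002, 3.142]
wrist_force: [0.3, 0.0, 0.9]
grip_width: 0.998
```

Call:
servo_tool(rows=[{"x": 0.005, "y": 0.028, "z": 0, "rx": 0, "ry": 0, "rz": 0}, {"x": 0.005, "y": 0.028, "z": 0, "rx": 0, "ry": 0, "rz": 0}, {"x": 0.005, "y": 0.028, "z": 0, "rx": 0, "ry": 0, "rz": 0}, {"x": 0.005, "y": 0.028, "z": 0, "rx": 0, "ry": 0, "rz": 0}, {"x": 0.005, "y": 0.028, "z": 0, "rx": 0, "ry": 0, "rz": 0}, {"x": 0.005, "y": 0.028, "z": 0, "rx": 0, "ry": 0, "rz": 0}, {"x": 0, "y": 0, "z": 0, "rx": 0, "ry": -8, "rz": 0}, {"x": 0, "y": 0, "z": 0, "rx": 0, "ry": -8, "rz": 0}, {"x": 0, "y": 0, "z": 0, "rx": 0, "ry": -8, "rz": 0}, {"x": 0, "y": 0, "z": 0, "rx": 0, "ry": -8, "rz": 0}, {"x": 0, "y": 0, "z": 0, "rx": 0, "ry": -8, "rz": 0}, {"x": 0, "y": 0, "z": 0, "rx": 0, "ry": 0, "rz": 0}, {"x": 0, "y": 0, "z": 0, "rx": 0, "ry": 0, "rz": 0}], claw=1)

```text
time: 7.05
position: [0.4616, 0.1864, 0.2002]
orientation: [-3.132, 0.652, 3.139]
wrist_force: [1.0, 0.7, -0.2]
grip_width: 1.0
```

Run:
```python
from h import *
st()
np.set_printoptions(precision=4,suppress=True)
snap('wrist','w3');snap('top','t3')
P=cloud('wrist','w3'); x,y,z=P[...,0],P[...,1],P[...,2]
for nm,m in (('rear',(z>.05)&(z<.063)&(x>.56)&(x<.66)&(abs(y-.19)<.06)),('rearend',(z>.01)&(z<.045)&(x>.57)&(x<.605)&(abs(y-.19)<.06))):
  p=P[m]; print(nm,len(p), cv2.minAreaRect(p[:,:2].astype(np.float32)*1000) if len(p)>5 else 0, np.percentile(p,[1,50,99],axis=0))
P=cloud('top','t3'); x,y,z=P[...,0],P[...,1],P[...,2]
m=(abs(x-.49)<.07)&(abs(y-.022)<.06)&(z>.11)&(z<.14); print(m.sum(),cv2.minAreaRect(P[m][:,:2].astype(np.float32)*1000),np.median(z[m]))
m=(z>.048)&(z<.065)&(x>.56)&(x<.66)&(abs(y-.19)<.06); print(m.sum(),np.percentile(P[m],[2,50,98],axis=0))
```

```text
{'time': 7.05, 'qpos': [0.4657, -0.0876, 2.1544, -0.5665, 0.5536, -0.6914], 'position': [0.4616, 0.1864, 0.2002], 'orientation': [-3.1322, 0.6517, 3.1389], 'wrist_force': [0.9597, 0.7315, -0.1931], 'grip_width': 1.0003}
rear 2300 ((625.2584228515625, 187.44552612304688), (72.7862319946289, 61.550960540771484), 3.398289203643799) [[0.589  0.1566 0.0506]
 [0.6183 0.1872 0.0558]
 [0.6589 0.2173 0.0573]]
rearend 1258 ((590.8871459960938, 185.38055419921875), (4.317380428314209, 61.326683044433594), 3.626425266265869) [[0.5885 0.156  0.0107]
 [0.5908 0.186  0.0284]
 [0.5937 0.2149 0.0445]]
884 ((488.84881591796875, 21.9407958984375), (83.57234954833984, 63.06374740600586), 2.0457589626312256) 0.12477573481184934
252 [[0.5897 0.1566 0.0497]
 [0.6028 0.1876 0.0566]
 [0.6167 0.2168 0.0627]]
```

View pics/w3.png

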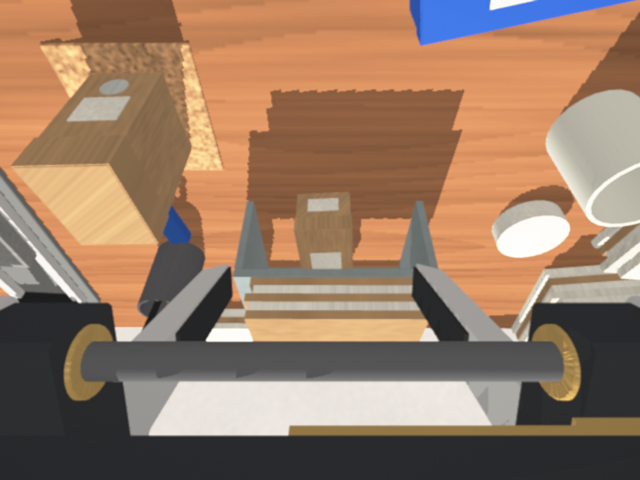

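View pics/t3.png

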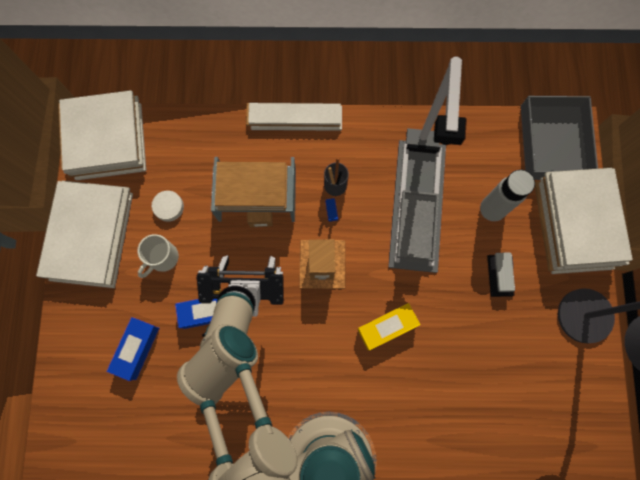

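Wrist view shows the rear case's labelled end at (325,230). In w3 the box file stands on the mat at about (105,130), and at (322,262) in the top view. It measures within 2 mm of the mat centre.

Call:
servo_tool(rows=[{"x": 0, "y": 0, "z": 0, "rx": -2.25, "ry": 0, "rz": -2.68}, {"x": 0, "y": -0.004, "z": 0.025, "rx": 0, "ry": 0, "rz": 0}, {"x": 0, "y": -0.004, "z": 0.03, "rx": 0, "ry": 0, "rz": 0}, {"x": 0, "y": -0.004, "z": 0.03, "rx": 0, "ry": 0, "rz": 0}, {"x": 0, "y": 0, "z": 0.02, "rx": 0, "ry": 0, "rz": 0}, {"x": 0, "y": 0, "z": 0, "rx": 0, "ry": 0, "rz": 0}, {"x": 0, "y": 0, "z": 0, "rx": 0, "ry": 0, "rz": 0}, {"x": 0, "y": 0, "z": 0, "rx": 0, "ry": 0, "rz": 0}], claw=1)

```text
time: 7.95
position: [0.5264, 0.1766, 0.1171]
orientation: [-3.136, 0.653, -3.088]
wrist_force: [0.1, -0.2, -0.5]
grip_width: 1.001
```

```bash
cat >> h.py <<'E'
def delta(target):
    s=monitor.read_state(); M=R.from_euler('xyz',s['orientation']).as_matrix()
    print('axes',np.round(M.T,3).tolist()); print('tool delta',np.round(M.T@(np.array(target)-s['position']),4))
E
python3 - <<'E'
from h import *
st(); delta([.613,.187,.0195])
E
```

```text
{'time': 7.95, 'qpos': [0.3113, 0.1041, 2.2348, -0.7742, 0.2312, -0.6039], 'position': [0.5264, 0.1766, 0.1171], 'orientation': [-3.1359, 0.6532, -3.0876], 'wrist_force': [0.1178, -0.1788, -0.5222], 'grip_width': 1.0009}
axes [[-0.793, -0.043, -0.608], [-0.051, 0.999, -0.005], [0.607, 0.027, -0.794]]
tool delta [-0.0098  0.0064  0.1304]
```

```bash
cat > kin.py <<'E'
import numpy as np
from scipy.optimize import least_squares
from scipy.spatial.transform import Rotation as R
D=[([1.108,.2765,1.506,0,1.3607,-.121],[.1925,.5413,.2047],[-3.14,-.0002,2.7998]),
([.2306,.2582,1.5318,-.0028,1.3503,-1.3337],[.5288,.1943,.2048],[-3.1393,.0019,3.1357]),
([.2395,.3478,1.7156,-.0003,1.0772,-1.3309],[.5252,.1995,.0861],[-3.1416,.0011,3.1414]),
([-.0975,.2468,1.8597,.0007,1.0347,-1.6686],[.4898,.0221,.0902],[3.1411,.0005,3.1416]),
([.4657,-.0876,2.1544,-.5665,.5536,-.6914],[.4616,.1864,.2002],[-3.1322,.6517,3.1389]),
([.3113,.1041,2.2348,-.7742,.2312,-.6039],[.5264,.1766,.1171],[-3.1359,.6532,-3.0876])]
E_=lambda s,a:R.from_euler(s,a)
def fk(q,p):
    a1,d1,l2,e,l3,L,dy,c1,c6=p
    A=E_('z',q[0]+c1); B=A*E_('y',q[1]); C=A*E_('y',q[1]+q[2]); W=C*E_('z',q[3])*E_('y',q[4])*E_('z',q[5]+c6)
    return A.apply([a1,dy,0])+[0,0,d1]+B.apply([0,0,l2])+C.apply([e,0,l3])+W.apply([0,0,L]),W
def res(p):
    r=[]
    for q,x,o in D:
        y,W=fk(q,p); r+=list((y-x)*1); r+=list((R.from_euler('xyz',o).inv()*W).as_rotvec()*.3)
    return r
best=None
for c6 in (0,np.pi/2,np.pi,-np.pi/2):
    for e in(-.05,.05):
        s=least_squares(res,[0,.4,.35,e,.35,.3,0,0,c6])
        if best is None or s.cost<best.cost: best=s
P=best.x
LO=np.array([-2.89,-.75,.22,-1.18,.11,-2.7]);HI=np.array([2.89,2.08,2.7,4.32,2.71,2.7])
def ik(x,W,q0):
    f=lambda q:np.r_[fk(q,P)[0]-x,(W.inv()*fk(q,P)[1]).as_rotvec()*.2]
    s=least_squares(f,np.clip(q0,LO+1e-3,HI-1e-3),bounds=(LO,HI)); return s.x,np.linalg.norm(s.fun)
E
python3 - <<'E'
from kin import *
np.set_printoptions(precision=3,suppress=True)
print(P,best.cost,np.abs(best.fun).max())
f=np.array([.998,.061,0])
for deg in (25,28,30,33,36,38,40,43):
    t=np.radians(deg); z=np.sin(t)*f-np.cos(t)*np.array([0,0,1]); y=np.array([-.061,.998,0]); x=np.cross(y,z)
    W=R.from_matrix(np.stack([x,y,z],1))
    for nm,pt in (('tgt',[.608,.187,.02]),('drag',[.608-.16,.177,.02])):
        for q0 in (D[-1][0],[.31,.1,2.2,2.3,.3,2.5],[.31,.1,2.2,2.3,.3,-2.5]):
            q,r=ik(pt,W,q0); 
            if r<2e-3: print(deg,nm,q,round(r,5))
E
```

```text
[ 0.     0.137  0.63   0.06   0.421  0.39   0.069 -0.     1.571] 6.6438066393037666e-09 5.6674320625699215e-05
25 tgt [ 0.234  0.373  2.019 -0.228  0.327 -1.197] 0.0
25 tgt [ 0.234  0.373  2.019 -0.228  0.327 -1.197] 0.0
25 drag [ 0.32   0.206  2.323 -0.526  0.217 -0.82 ] 0.0
25 drag [ 0.32   0.206  2.323 -0.526  0.217 -0.82 ] 0.0
28 tgt [ 0.241  0.369  2.066 -0.361  0.24  -1.06 ] 0.0
28 tgt [ 0.241  0.369  2.066 -0.361  0.24  -1.06 ] 0.0
28 drag [ 0.335  0.209  2.368 -0.952  0.157 -0.381] 0.0
28 drag [ 0.335  0.209  2.368 -0.952  0.157 -0.381] 0.0
30 tgt [ 0.246  0.368  2.097 -0.523  0.185 -0.895] 0.0
30 tgt [ 0.246  0.368  2.097 -0.523  0.185 -0.895] 0.0
33 tgt [ 0.253  0.371  2.143 -1.047  0.12  -0.366] 0.0
33 tgt [ 0.253  0.371  2.143 -1.047  0.12  -0.366] 0.0
33 drag [0.364 0.228 2.445 4.234 0.184 0.741] 0.0
36 tgt [0.26  0.378 2.191 4.32  0.125 0.557] 0.00044
36 drag [0.383 0.249 2.491 3.897 0.274 1.098] 0.0
38 tgt [0.266 0.386 2.219 3.974 0.17  0.909] 0.0
38 drag [0.396 0.268 2.523 3.775 0.349 1.235] 0.0
40 tgt [0.272 0.395 2.248 3.766 0.232 1.122] 0.0
40 drag [0.41  0.293 2.556 3.694 0.433 1.333] 0.0
43 tgt [0.28  0.415 2.293 3.605 0.338 1.292] 0.0
43 drag [0.433 0.34  2.605 3.617 0.572 1.44 ] 0.0
```

Call:
servo_tool(rows=[{"x": 0, "y": 0, "z": 0, "rx": 0, "ry": 5.7, "rz": 0}, {"x": 0, "y": 0, "z": 0, "rx": 0, "ry": 5.7, "rz": 0}, {"x": 0, "y": 0, "z": 0, "rx": 0, "ry": 0, "rz": 0}, {"x": 0, "y": 0, "z": 0, "rx": 0, "ry": 0, "rz": 0}], claw=1)

```text
time: 8.35
position: [0.529, 0.1689, 0.1175]
orientation: [-3.118, 0.53, -3.093]
wrist_force: [-0.5, 0.5, 0.2]
grip_width: 1.002
```

Run:
```python
from h import *
st(); delta([.604,.1865,.025])
```

```text
{'time': 8.35, 'qpos': [0.2828, 0.1148, 2.1239, -0.3574, 0.4131, -1.0373], 'position': [0.529, 0.1689, 0.1175], 'orientation': [-3.118, 0.5301, -3.0934], 'wrist_force': [-0.5063, 0.5193, 0.2011], 'grip_width': 1.0015}
axes [[-0.862, -0.042, -0.506], [-0.036, 0.999, -0.02], [0.506, 0.001, -0.863]]
tool delta [-0.0186  0.0167  0.1177]
```

Call:
servo_tool(rows=[{"x": 0, "y": 0, "z": 0, "rx": 0, "ry": 0, "rz": 0}, {"x": 0, "y": 0, "z": 0, "rx": 0, "ry": 0, "rz": 0}, {"x": 0, "y": 0, "z": 0, "rx": 0, "ry": 0, "rz": 0}, {"x": 0, "y": 0, "z": 0, "rx": 0, "ry": 0, "rz": 0}], claw=1)

```text
time: 8.75
position: [0.5281, 0.1689, 0.1159]
orientation: [-3.117, 0.526, -3.092]
wrist_force: [0.3, 0.4, -0.9]
grip_width: 0.997
```

Run:
```python
from h import *
st(); delta([.604,.1865,.025])
```

```text
{'time': 8.75, 'qpos': [0.2827, 0.1165, 2.1246, -0.3545, 0.4139, -1.0408], 'position': [0.5281, 0.1689, 0.1159], 'orientation': [-3.1175, 0.5264, -3.0922], 'wrist_force': [0.2993, 0.3816, -0.9478], 'grip_width': 0.9974}
axes [[-0.864, -0.043, -0.502], [-0.037, 0.999, -0.021], [0.503, 0.001, -0.864]]
tool delta [-0.0206  0.0166  0.1168]
```

```bash
cat >> kin.py <<'E'
def tiltW(deg,yaw):
    t=np.radians(deg);a=np.radians(yaw); f=np.array([np.cos(a),np.sin(a),0]); z=np.sin(t)*f-np.cos(t)*np.array([0,0,1]); y=np.array([-np.sin(a),np.cos(a),0])
    return R.from_matrix(np.stack([np.cross(y,z),y,z],1))
E
python3 - <<'E'
from h import *
from kin import *
np.set_printoptions(precision=4,suppress=True)
s=monitor.read_state(); W0=R.from_euler('xyz',s['orientation'])
W=tiltW(26,3.5); print('rotvec tool',np.degrees((W0.inv()*W).as_rotvec()))
t=np.array([.604,.1865,.025]); 
d=W.inv().apply(t-s['position']); print('after-rot delta',d)
q=s['qpos']
for p in [s['position']]+[t-W.apply([0,0,k]) for k in(.1,.075,.05,.025,0)]+[t-W.apply([-.8988*k,0,.4384*k]) if 0 else t-k*np.array([.998,.061,0]) for k in(.04,.08,.12,.15)]:
    q,r=ik(p,W,q); print(p,q,round(r,5))
E
```

```text
rotvec tool [-1.6965  4.1559 -0.6415]
after-rot delta [-0.0292  0.0129  0.1154]
[0.5281 0.1689 0.1159] [ 0.239   0.1242  2.07   -0.1609  0.5053 -1.2694] 0.0
[0.5602 0.1838 0.1149] [ 0.2553  0.1761  2.0057 -0.1712  0.5198 -1.2469] 0.0
[0.5712 0.1845 0.0924] [ 0.2504  0.2203  2.0177 -0.1855  0.4637 -1.2339] 0.0
[0.5821 0.1852 0.0699] [ 0.2458  0.2657  2.0271 -0.2036  0.4093 -1.2172] 0.0
[0.5931 0.1858 0.0475] [ 0.2413  0.312   2.0337 -0.2268  0.3569 -1.1955] 0.0
[0.604  0.1865 0.025 ] [ 0.2371  0.3591  2.0374 -0.2569  0.3068 -1.1669] 0.0
[0.5641 0.1841 0.025 ] [ 0.2536  0.3172  2.1168 -0.315   0.274  -1.0934] 0.0
[0.5242 0.1816 0.025 ] [ 0.2734  0.2753  2.1933 -0.3894  0.2458 -1.0006] 0.0
[0.4842 0.1792 0.025 ] [ 0.2976  0.2334  2.267  -0.4824  0.2232 -0.8852] 0.0
[0.4543 0.1774 0.025 ] [ 0.3195  0.2017  2.3202 -0.5644  0.211  -0.7832] 0.0
```

Call:
servo_tool(rows=[{"x": 0, "y": 0, "z": 0, "rx": -0.85, "ry": 2.08, "rz": -0.32}, {"x": 0, "y": 0, "z": 0, "rx": -0.85, "ry": 2.08, "rz": -0.32}, {"x": -0.015, "y": 0.007, "z": 0.008, "rx": 0, "ry": 0, "rz": 0}, {"x": -0.014, "y": 0.006, "z": 0.007, "rx": 0, "ry": 0, "rz": 0}, {"x": 0, "y": 0, "z": 0, "rx": 0, "ry": 0, "rz": 0}, {"x": 0, "y": 0, "z": 0, "rx": 0, "ry": 0, "rz": 0}, {"x": 0, "y": 0, "z": 0, "rx": 0, "ry": 0, "rz": 0}], claw=1)

```text
time: 9.45
position: [0.559, 0.1835, 0.1148]
orientation: [-3.141, 0.452, -3.081]
wrist_force: [-0.4, -0.3, 0.2]
grip_width: 1.001
```

Run:
```python
from h import *
st(); delta([.604,.1865,.025])
```

```text
{'time': 9.45, 'qpos': [0.2554, 0.1749, 2.0068, -0.1707, 0.5214, -1.247], 'position': [0.559, 0.1835, 0.1148], 'orientation': [-3.1415, 0.4523, -3.0807], 'wrist_force': [-0.3501, -0.3054, 0.2352], 'grip_width': 1.0012}
axes [[-0.898, -0.055, -0.437], [-0.061, 0.998, -0.0], [0.436, 0.026, -0.899]]
tool delta [-0.0013  0.0002  0.1005]
```

Call:
servo_tool(rows=[{"x": 0, "y": 0, "z": 0.02, "rx": 0, "ry": 0, "rz": 0}, {"x": 0, "y": 0, "z": 0.02, "rx": 0, "ry": 0, "rz": 0}, {"x": 0, "y": 0, "z": 0.02, "rx": 0, "ry": 0, "rz": 0}, {"x": 0, "y": 0, "z": 0.02, "rx": 0, "ry": 0, "rz": 0}, {"x": -0.001, "y": 0, "z": 0.012, "rx": 0, "ry": 0, "rz": 0}, {"x": 0, "y": 0, "z": 0.008, "rx": 0, "ry": 0, "rz": 0}, {"x": 0, "y": 0, "z": 0, "rx": 0, "ry": 0, "rz": 0}, {"x": 0, "y": 0, "z": 0, "rx": 0, "ry": 0, "rz": 0}], claw=1)

```text
time: 10.25
position: [0.605, 0.1867, 0.0264]
orientation: [3.141, 0.454, -3.081]
wrist_force: [-0.3, -0.6, 0.3]
grip_width: 1.001
```

Run:
```python
from h import *
st(); im,_=snap('wrist','w4'); a,_=snap('scene','s4'); cv2.imwrite('pics/w4c.png',np.hstack([cv2.resize(im,(480,360)),cv2.resize(a[200:400,270:448],(320,360))]))
```

```text
{'time': 10.25, 'qpos': [0.2368, 0.3579, 2.0344, -0.2534, 0.3102, -1.1704], 'position': [0.605, 0.1867, 0.0264], 'orientation': [3.1411, 0.4545, -3.081], 'wrist_force': [-0.3374, -0.6398, 0.3129], 'grip_width': 1.0014}
```

View pics/w4c.png

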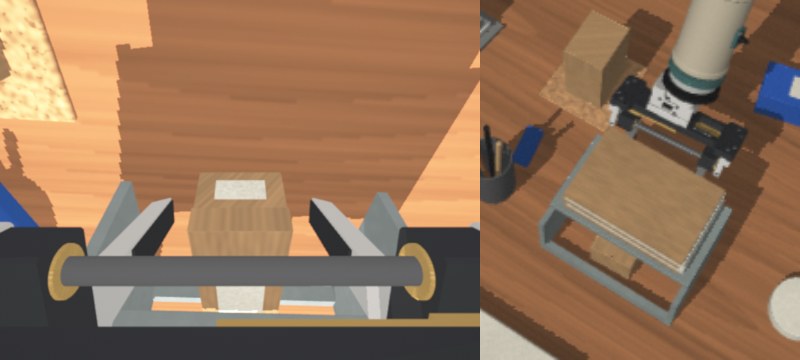

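The case sits centred between the fingers at (240,240) and the wrist force is about zero. Closing now.

Call:
servo_tool(rows=[{"x": 0, "y": 0, "z": 0, "rx": 0, "ry": 0, "rz": 0}, {"x": 0, "y": 0, "z": 0, "rx": 0, "ry": 0, "rz": 0}, {"x": 0, "y": 0, "z": 0, "rx": 0, "ry": 0, "rz": 0}, {"x": 0, "y": 0, "z": 0, "rx": 0, "ry": 0, "rz": 0}, {"x": 0, "y": 0, "z": 0, "rx": 0, "ry": 0, "rz": 0}, {"x": 0, "y": 0, "z": 0, "rx": 0, "ry": 0, "rz": 0}], claw=-1)

```text
time: 10.95
position: [0.6049, 0.1865, 0.0261]
orientation: [3.141, 0.454, -3.081]
wrist_force: [-0.6, -0.6, 1.8]
grip_width: 0.633
```

Call:
servo_tool(rows=[{"x": 0.0027, "y": 0, "z": -0.0013, "rx": 0, "ry": 0, "rz": 0}, {"x": 0.0045, "y": 0, "z": -0.0022, "rx": 0, "ry": 0, "rz": 0}, {"x": 0.009, "y": 0, "z": -0.0044, "rx": 0, "ry": 0, "rz": 0}, {"x": 0.009, "y": 0, "z": -0.0044, "rx": 0, "ry": 0, "rz": 0}, {"x": 0.009, "y": 0, "z": -0.0044, "rx": 0, "ry": 0, "rz": 0}, {"x": 0.009, "y": 0, "z": -0.0044, "rx": 0, "ry": 0, "rz": 0}, {"x": 0, "y": 0, "z": 0, "rx": 0, "ry": 0, "rz": 0}], claw=-1)

```text
time: 11.65
position: [0.5545, 0.1836, 0.0261]
orientation: [3.142, 0.452, -3.081]
wrist_force: [-8.0, 1.7, 9.5]
grip_width: 0.635
```

Run:
```python
from h import *
st(); im,_=snap('wrist','w5'); a,_=snap('scene','s5'); cv2.imwrite('pics/w5c.png',np.hstack([cv2.resize(im,(480,360)),cv2.resize(a[200:400,270:448],(320,360))]))
```

```text
{'time': 11.65, 'qpos': [0.258, 0.3054, 2.1328, -0.3238, 0.2721, -1.0805], 'position': [0.5545, 0.1836, 0.0261], 'orientation': [3.1415, 0.4524, -3.0806], 'wrist_force': [-8.0274, 1.7211, 9.5083], 'grip_width': 0.6352}
```

View pics/w5c.png

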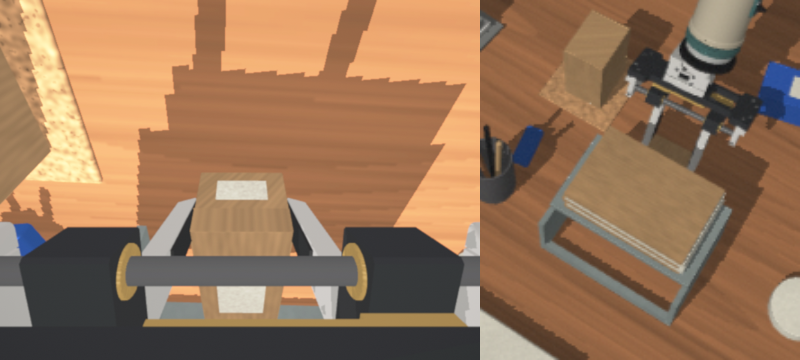

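Run:
```python
from h import *
P=cloud('top','t0'); h=cv2.cvtColor(np.load('t0.npz')['im'],cv2.COLOR_BGR2HSV); x,y,z=[P[...,i] for i in range(3)]
m=(abs(h[...,0].astype(int)-115)<12)&(h[...,1]>150)&(y>.1)&(y<.4)&(x>.3); print(np.percentile(P[m],[1,50,99],axis=0).round(3)); 
p=P[m&(z>.03)][:,:2].astype(np.float32); print(cv2.boxPoints(cv2.minAreaRect(p*1000)).round())
```

```text
[[0.321 0.241 0.02 ]
 [0.357 0.306 0.057]
 [0.399 0.381 0.064]]
[[316. 375.]
 [346. 236.]
 [405. 249.]
 [376. 388.]]
```

Call:
servo_tool(rows=[{"x": 0.0045, "y": 0, "z": -0.0022, "rx": 0, "ry": 0, "rz": 0}, {"x": 0.009, "y": 0, "z": -0.0044, "rx": 0, "ry": 0, "rz": 0}, {"x": 0.009, "y": 0, "z": -0.0044, "rx": 0, "ry": 0, "rz": 0}, {"x": 0.009, "y": 0, "z": -0.0044, "rx": 0, "ry": 0, "rz": 0}, {"x": 0.009, "y": 0, "z": -0.0044, "rx": 0, "ry": 0, "rz": 0}, {"x": 0.009, "y": 0, "z": -0.0044, "rx": 0, "ry": 0, "rz": 0}, {"x": 0.009, "y": 0, "z": -0.0044, "rx": 0, "ry": 0, "rz": 0}, {"x": 0.009, "y": 0, "z": -0.0044, "rx": 0, "ry": 0, "rz": 0}, {"x": 0.009, "y": 0, "z": -0.0044, "rx": 0, "ry": 0, "rz": 0}, {"x": 0.009, "y": 0, "z": -0.0044, "rx": 0, "ry": 0, "rz": 0}, {"x": 0.0045, "y": 0, "z": -0.0022, "rx": 0, "ry": 0, "rz": 0}, {"x": 0, "y": 0, "z": 0, "rx": 0, "ry": 0, "rz": 0}, {"x": 0, "y": 0, "z": 0, "rx": 0, "ry": 0, "rz": 0}], claw=-1)

```text
time: 13.05
position: [0.4553, 0.1774, 0.026]
orientation: [3.141, 0.453, -3.081]
wrist_force: [-8.5, 1.5, 9.1]
grip_width: 0.635
```

Run:
```python
from h import *
st(); im,_=snap('top','t6'); cv2.imwrite('pics/t6c.png',cv2.resize(im[140:340,150:450],None,fx=2.6,fy=2.6))
```

```text
{'time': 13.05, 'qpos': [0.3186, 0.2005, 2.3162, -0.5475, 0.2158, -0.8008], 'position': [0.4553, 0.1774, 0.026], 'orientation': [3.1415, 0.4529, -3.0809], 'wrist_force': [-8.5168, 1.4792, 9.055], 'grip_width': 0.6352}
```

View pics/t6c.png

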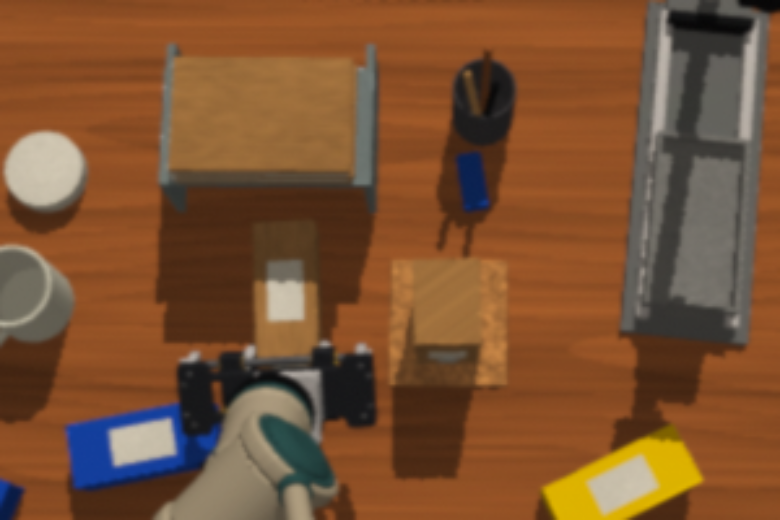

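Call:
servo_tool(rows=[{"x": 0, "y": 0, "z": 0, "rx": 0, "ry": 0, "rz": 0}, {"x": 0, "y": 0, "z": 0, "rx": 0, "ry": 0, "rz": 0}, {"x": 0, "y": 0, "z": 0, "rx": 0, "ry": 0, "rz": 0}, {"x": 0, "y": 0, "z": 0, "rx": 0, "ry": 0, "rz": 0}, {"x": 0, "y": 0, "z": 0, "rx": 0, "ry": 0, "rz": 0}, {"x": -0.0044, "y": 0, "z": -0.009, "rx": 0, "ry": 0, "rz": 0}, {"x": -0.0132, "y": 0, "z": -0.027, "rx": 0, "ry": 0, "rz": 0}, {"x": -0.0132, "y": 0, "z": -0.027, "rx": 0, "ry": 0, "rz": 0}, {"x": -0.0132, "y": 0, "z": -0.027, "rx": 0, "ry": 0, "rz": 0}, {"x": -0.0132, "y": 0, "z": -0.027, "rx": 0, "ry": 0, "rz": 0}, {"x": 0, "y": 0, "z": 0, "rx": 0, "ry": 6.5, "rz": 0}, {"x": 0, "y": 0, "z": 0, "rx": 0, "ry": 6.5, "rz": 0}, {"x": 0, "y": 0, "z": 0, "rx": 0, "ry": 6.5, "rz": 0}, {"x": 0, "y": 0, "z": 0, "rx": 0, "ry": 6.5, "rz": 0}, {"x": 0, "y": 0, "z": 0, "rx": 0, "ry": 0, "rz": 0}, {"x": 0, "y": 0, "z": 0, "rx": 0, "ry": 0, "rz": 0}], claw=1)

```text
time: 14.7
position: [0.4568, 0.1773, 0.1554]
orientation: [-3.142, -0.0, -3.081]
wrist_force: [-0.5, -0.6, -0.3]
grip_width: 0.998
```

Run:
```python
from h import *
st(); im,_=snap('wrist','w7'); snap('top','t7');snap('scene','s7')
for n,t in(('wrist','w7'),('top','t7'),('scene','s7')):
    P=cloud(n,t); x,y,z=[P[...,i] for i in range(3)]
    m=(z>.046)&(z<.066)&(x>.42)&(x<.6)&(abs(y-.18)<.05)
    p=P[m][:,:2].astype(np.float32)*1000; print(n,len(p),cv2.minAreaRect(p),np.median(z[m]))
    m=(abs(x-.49)<.07)&(abs(y-.022)<.06)&(z>.11)&(z<.14); print(m.sum(),cv2.minAreaRect(P[m][:,:2].astype(np.float32)*1000)[0])
```

```text
{'time': 14.7, 'qpos': [0.2282, 0.1841, 1.7608, -0.0001, 1.1969, -1.4027], 'position': [0.4568, 0.1773, 0.1554], 'orientation': [-3.1415, -0.0002, -3.0814], 'wrist_force': [-0.4989, -0.6226, -0.2627], 'grip_width': 0.9984}
wrist 9605 ((494.3985900878906, 180.0574951171875), (107.45527648925781, 61.722930908203125), 3.3249588012695312) 0.05594164305649041
9430 (484.8514099121094, 21.953636169433594)
top 197 ((503.5914001464844, 160.74842834472656), (55.902854919433594, 153.40048217773438), 67.5718765258789) 0.05729854782288624
882 (488.803466796875, 21.607990264892578)
scene 1041 ((503.7735595703125, 180.98670959472656), (127.18141174316406, 61.782508850097656), 3.2972073554992676) 0.054985649176114926
762 (490.74090576171875, 22.496875762939453)
```

View pics/w7.png

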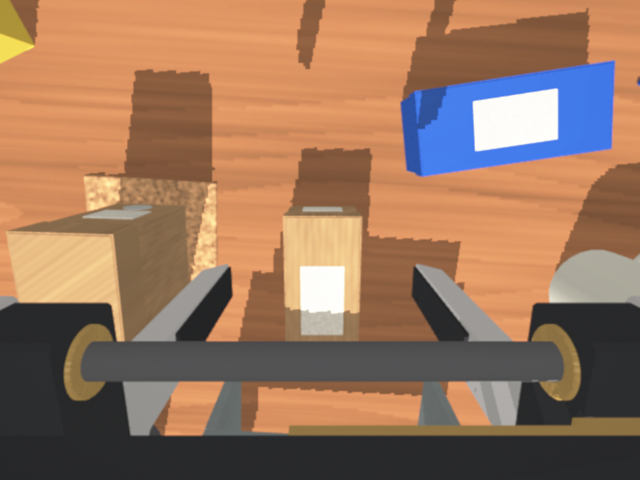

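Run:
```python
from h import *
np.set_printoptions(precision=4,suppress=True)
for n,t in(('top','t7'),('scene','s7')):
    P=cloud(n,t); x,y,z=[P[...,i] for i in range(3)]
    reg=(x>.45)&(x<.9)&(y<-.14)&(y>-.33)
    # stand base outline
    m=reg&(z>.008)&(z<.06)
    r=cv2.minAreaRect(P[m][:,:2].astype(np.float32)*1000); print(n,'stand',r,cv2.boxPoints(r).round(0).tolist())
    m=reg&(z>.06)&(z<.1)&(x<.56); q=P[m]; print('tab',m.sum(),np.median(q,axis=0),np.percentile(q,[2,98],axis=0).ravel())
    r=cv2.minAreaRect(q[:,:2].astype(np.float32)*1000); print(r)
    im=np.load(t+'.npz')['im']
    zz=np.nan_to_num(z); col=cv2.applyColorMap(np.clip(zz/.1*255,0,255).astype(np.uint8),cv2.COLORMAP_JET)
    if n=='top': o=np.hstack([cv2.resize(im[125:285,380:460],None,fx=3.6,fy=3.6),cv2.resize(col[125:285,380:460],None,fx=3.6,fy=3.6,interpolation=0)])
    else: o=np.hstack([cv2.resize(im[170:320,140:300],None,fx=2.5,fy=2.5),cv2.resize(col[170:320,140:300],None,fx=2.5,fy=2.5,interpolation=0)])
    cv2.imwrite(f'pics/tray_{n}.png',o)
```

```text
top stand ((677.022705078125, -235.95681762695312), (444.2920837402344, 186.1884765625), 0.14820930361747742) [[455.0, -143.0], [455.0, -330.0], [899.0, -328.0], [899.0, -142.0]]
tab 114 [ 0.4957 -0.2177  0.0865] [ 0.4913 -0.2425  0.0615  0.5023 -0.1953  0.0948]
((497.5773620605469, -218.8545379638672), (48.99604415893555, 10.414507865905762), 84.40533447265625)
scene stand ((674.8822021484375, -234.4098663330078), (131.06158447265625, 393.94366455078125), 83.88468933105469) [[472.0, -279.0], [864.0, -321.0], [878.0, -190.0], [486.0, -148.0]]
tab 120 [ 0.5005 -0.2175  0.0809] [ 0.4929 -0.2428  0.0608  0.5047 -0.1936  0.0905]
((498.92864990234375, -219.42108154296875), (53.24292755126953, 10.646429061889648), 83.49822235107422)
```

View pics/tray_top.png

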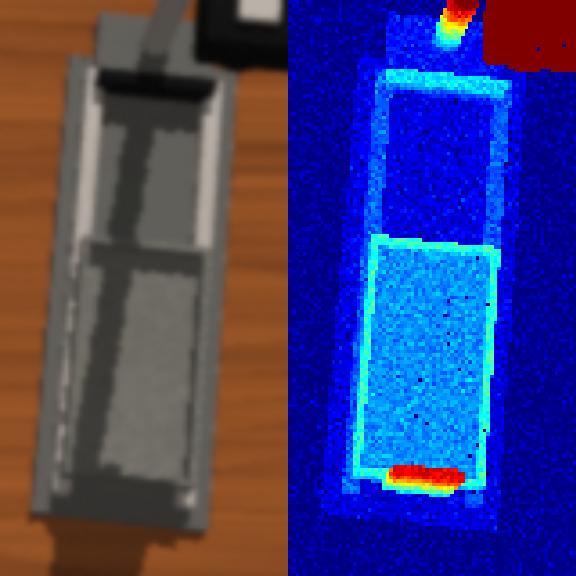

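View pics/tray_scene.png

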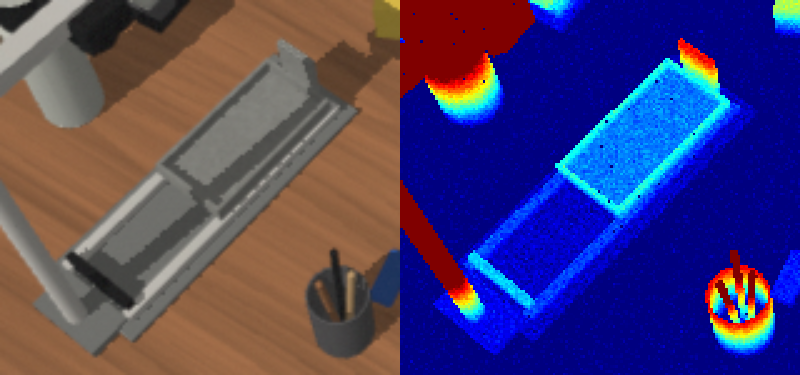

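Run:
```python
from h import *
for n,t in(('top','t7'),('scene','s7'),('top','t0'),('scene','s0')):
    P=cloud(n,t); x,y,z=[P[...,i] for i in range(3)]
    reg=(x>.49)&(x<.70)&(y<-.14)&(y>-.33)
    m=(reg&(z>.0215)&(z<.05)).astype(np.uint8)
    m=cv2.morphologyEx(m,cv2.MORPH_OPEN,np.ones((3,3),np.uint8))
    k,l,s,_=cv2.connectedComponentsWithStats(m); i=1+np.argmax(s[1:,4]); p=P[l==i][:,:2].astype(np.float32)*1000
    print(n,t,len(p),cv2.minAreaRect(p), p.mean(0))
    f=P[(l==i)&(z>.0215)&(z<.031)]; print('floor',len(f),f.mean(0),cv2.minAreaRect(f[:,:2].astype(np.float32)*1000))
```

```text
top t7 2279 ((589.5533447265625, -230.5179443359375), (98.1719741821289, 184.470947265625), 84.2477035522461) [ 595.27374 -229.71565]
floor 1619 [ 0.59323555 -0.22952787  0.02659155] ((589.5806884765625, -230.54129028320312), (98.1309814453125, 178.01292419433594), 84.2477035522461)
scene s7 1951 ((588.175048828125, -228.30422973632812), (99.15926361083984, 189.5145721435547), 84.54290008544922) [ 591.4224  -229.33914]
floor 1386 [ 0.59219525 -0.23086543  0.02541863] ((587.9801025390625, -226.2738494873047), (95.15397644042969, 188.74032592773438), 84.54290008544922)
top t0 2290 ((594.7101440429688, -229.87393188476562), (99.45903778076172, 190.40562438964844), 85.27417755126953) [ 595.5754  -230.41948]
floor 1661 [ 0.59441009 -0.23015832  0.02667596] ((595.670166015625, -230.06591796875), (99.429443359375, 188.62191772460938), 85.165771484375)
scene s0 1872 ((589.28076171875, -227.7943115234375), (100.4295883178711, 188.00270080566406), 84.43779754638672) [ 589.1905 -229.7814]
floor 1288 [ 0.58910853 -0.23126667  0.02549341] ((588.5611572265625, -226.875732421875), (94.08141326904297, 186.68373107910156), 84.0057373046875)
```

Call:
servo_tool(rows=[{"x": -0.018, "y": 0, "z": 0, "rx": 0, "ry": 0, "rz": 0}, {"x": -0.018, "y": 0, "z": 0, "rx": 0, "ry": 0, "rz": 0}, {"x": -0.018, "y": 0, "z": 0, "rx": 0, "ry": 0, "rz": 0}, {"x": 0, "y": 0, "z": 0.025, "rx": 0, "ry": 0, "rz": 0}, {"x": 0, "y": 0, "z": 0.025, "rx": 0, "ry": 0, "rz": 0}, {"x": 0, "y": 0, "z": 0.025, "rx": 0, "ry": 0, "rz": 0}, {"x": 0, "y": 0, "z": 0.025, "rx": 0, "ry": 0, "rz": 0}, {"x": 0, "y": 0, "z": 0.02, "rx": 0, "ry": 0, "rz": 0}, {"x": 0, "y": 0, "z": 0.011, "rx": 0, "ry": 0, "rz": 0}, {"x": 0, "y": 0, "z": 0, "rx": 0, "ry": 0, "rz": 0}, {"x": 0, "y": 0, "z": 0, "rx": 0, "ry": 0, "rz": 0}], claw=1)

```text
time: 15.95
position: [0.5112, 0.1812, 0.0262]
orientation: [3.141, 0.002, -3.08]
wrist_force: [0.1, 0.9, -0.3]
grip_width: 1.0
```

Call:
servo_tool(rows=[{"x": 0, "y": 0, "z": 0, "rx": 0, "ry": 0, "rz": 0}, {"x": 0, "y": 0, "z": 0, "rx": 0, "ry": 0, "rz": 0}, {"x": 0, "y": 0, "z": 0, "rx": 0, "ry": 0, "rz": 0}, {"x": 0, "y": 0, "z": 0, "rx": 0, "ry": 0, "rz": 0}, {"x": 0, "y": 0, "z": 0, "rx": 0, "ry": 0, "rz": 0}, {"x": 0, "y": 0, "z": 0, "rx": 0, "ry": 0, "rz": 0}], claw=-1)

```text
time: 16.55
position: [0.5112, 0.1808, 0.0256]
orientation: [3.141, 0.001, -3.081]
wrist_force: [0.4, -0.7, 1.3]
grip_width: 0.633
```

Call:
servo_tool(rows=[{"x": 0, "y": 0, "z": -0.005, "rx": 0, "ry": 0, "rz": 0}, {"x": 0, "y": 0, "z": -0.01, "rx": 0, "ry": 0, "rz": 0}, {"x": 0, "y": 0, "z": -0.01, "rx": 0, "ry": 0, "rz": 0}, {"x": 0, "y": 0, "z": -0.005, "rx": 0, "ry": 0, "rz": 0}, {"x": 0, "y": 0, "z": 0, "rx": 0, "ry": 0, "rz": 0}, {"x": 0, "y": 0, "z": 0, "rx": 0, "ry": 0, "rz": 0}], claw=-1)

```text
time: 17.15
position: [0.5109, 0.181, 0.0554]
orientation: [3.141, 0.0, -3.081]
wrist_force: [-0.8, -0.1, -7.1]
grip_width: 0.636
```

Run:
```python
from h import *
st(); im,_=snap('wrist','w8'); a,_=snap('scene','s8'); cv2.imwrite('pics/w8c.png',np.hstack([cv2.resize(im,(480,360)),cv2.resize(a[180:380,270:448],(320,360))]))
for n,t in(('wrist','w8'),('scene','s8')):
    P=cloud(n,t); x,y,z=[P[...,i] for i in range(3)]
    m=(z>.07)&(z<.11)&(x>.42)&(x<.6)&(abs(y-.18)<.033)
    p=P[m]; A=np.c_[p[:,:2],np.ones(len(p))]; 
    mm=abs(p[:,2]-np.median(p[:,2]))<.006; print(n,len(p),np.linalg.lstsq(A[mm],p[mm,2],rcond=None)[0],np.median(p[:,2]),p[:,0].min())
```

```text
{'time': 17.15, 'qpos': [0.2117, 0.3544, 1.7973, 0.0004, 0.9895, -1.4201], 'position': [0.5109, 0.181, 0.0554], 'orientation': [3.1412, 0.0003, -3.0808], 'wrist_force': [-0.8352, -0.0972, -7.0608], 'grip_width': 0.6363}
wrist 36053 [0.00183264 0.00076244 0.08473246] 0.08577353579822444 0.4391863714000972
scene 793 [-0.00065823  0.00465051  0.08398739] 0.08455962545985796 0.44386676031611405
```

View pics/w8c.png

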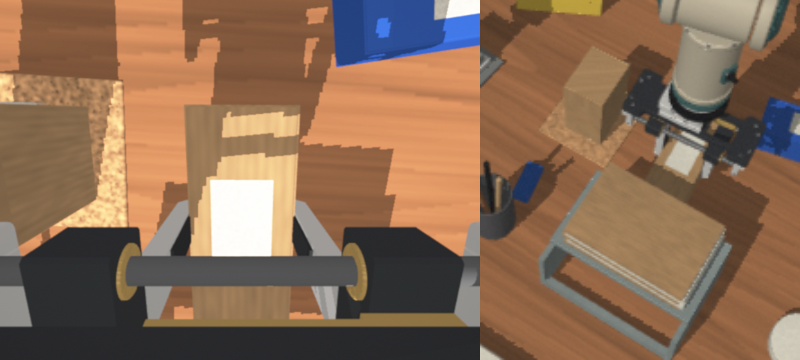

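Call:
servo_tool(rows=[{"x": 0, "y": 0, "z": -0.01, "rx": 0, "ry": 0, "rz": 0}, {"x": 0, "y": 0, "z": -0.02, "rx": 0, "ry": 0, "rz": 0}, {"x": 0, "y": 0, "z": -0.02, "rx": 0, "ry": 0, "rz": 0}, {"x": 0, "y": 0, "z": -0.02, "rx": 0, "ry": 0, "rz": 0}, {"x": 0, "y": 0, "z": -0.02, "rx": 0, "ry": 0, "rz": 0}, {"x": 0, "y": 0, "z": -0.02, "rx": 0, "ry": 0, "rz": 0}, {"x": 0, "y": 0, "z": -0.015, "rx": 0, "ry": 0, "rz": 0}, {"x": 0, "y": 0, "z": -0.005, "rx": 0, "ry": 0, "rz": 0}, {"x": 0, "y": 0, "z": 0, "rx": 0, "ry": 0, "rz": 0}], claw=-1)

```text
time: 18.15
position: [0.5113, 0.181, 0.1861]
orientation: [3.141, 0.002, -3.081]
wrist_force: [-1.5, 0.2, -7.6]
grip_width: 0.634
```

Call:
servo_tool(rows=[{"x": 0, "y": -0.005, "z": 0, "rx": 0, "ry": 0, "rz": 0}, {"x": 0, "y": -0.01, "z": 0, "rx": 0, "ry": 0, "rz": 0}, {"x": -0.001, "y": -0.015, "z": 0, "rx": 0, "ry": 0, "rz": 0}, {"x": -0.002, "y": -0.02, "z": 0, "rx": 0, "ry": 0, "rz": 0}, {"x": -0.003, "y": -0.025, "z": 0, "rx": 0, "ry": 0, "rz": 0}, {"x": -0.004, "y": -0.025, "z": 0, "rx": 0, "ry": 0, "rz": 0}, {"x": -0.004, "y": -0.025, "z": 0, "rx": 0, "ry": 0, "rz": 0}, {"x": -0.004, "y": -0.025, "z": 0, "rx": 0, "ry": 0, "rz": 0}, {"x": -0.004, "y": -0.025, "z": 0, "rx": 0, "ry": 0, "rz": 0}, {"x": -0.004, "y": -0.025, "z": 0, "rx": 0, "ry": 0, "rz": 0}, {"x": -0.004, "y": -0.025, "z": 0, "rx": 0, "ry": 0, "rz": 0}, {"x": -0.004, "y": -0.025, "z": 0, "rx": 0, "ry": 0, "rz": 0}, {"x": -0.004, "y": -0.025, "z": 0, "rx": 0, "ry": 0, "rz": 0}, {"x": -0.004, "y": -0.025, "z": 0, "rx": 0, "ry": 0, "rz": 0}, {"x": -0.004, "y": -0.025, "z": 0, "rx": 0, "ry": 0, "rz": 0}, {"x": -0.004, "y": -0.025, "z": 0, "rx": 0, "ry": 0, "rz": 0}, {"x": -0.004, "y": -0.025, "z": 0, "rx": 0, "ry": 0, "rz": 0}, {"x": -0.003, "y": -0.02, "z": 0, "rx": 0, "ry": 0, "rz": 0}, {"x": -0.002, "y": -0.014, "z": 0, "rx": 0, "ry": 0, "rz": 0}, {"x": -0.001, "y": -0.006, "z": 0, "rx": 0, "ry": 0, "rz": 0}], claw=-1)

```text
time: 20.15
position: [0.5959, -0.2315, 0.1847]
orientation: [3.141, -0.0, -3.082]
wrist_force: [-0.1, 0.4, -7.1]
grip_width: 0.639
```

Call:
servo_tool(rows=[{"x": 0, "y": 0, "z": 0, "rx": 0, "ry": 0, "rz": 2}, {"x": 0, "y": 0, "z": 0, "rx": 0, "ry": 0, "rz": 3}, {"x": 0, "y": 0, "z": 0, "rx": 0, "ry": 0, "rz": 2.5}, {"x": 0, "y": 0, "z": 0, "rx": 0, "ry": 0, "rz": 1.5}, {"x": 0, "y": 0, "z": 0, "rx": 0, "ry": 0, "rz": 0}, {"x": 0, "y": 0, "z": 0, "rx": 0, "ry": 0, "rz": 0}], claw=-1)

```text
time: 20.75
position: [0.596, -0.2293, 0.1852]
orientation: [3.141, 0.0, 3.046]
wrist_force: [0.1, -0.3, -6.1]
grip_width: 0.639
```

Run:
```python
from h import *
st(); delta([.592,-.2295,.052]); im,_=snap('wrist','w9'); a,_=snap('scene','s9'); cv2.imwrite('pics/w9c.png',np.hstack([cv2.resize(im,(480,360)),cv2.resize(a[120:320,140:318],(320,360))]))
P=cloud('wrist','w9'); x,y,z=[P[...,i] for i in range(3)]
m=(z>.2)&(z<.235)&(x<.68)&(abs(y+.23)<.05); p=P[m]; print(len(p),np.median(p,axis=0),p.min(0),cv2.minAreaRect(p[:,:2].astype(np.float32)*1000))
```

```text
{'time': 20.75, 'qpos': [-0.4765, 0.3826, 1.3945, 0.0006, 1.3646, -1.9522], 'position': [0.596, -0.2293, 0.1852], 'orientation': [3.141, 0.0001, 3.0463], 'wrist_force': [0.0823, -0.2736, -6.0776], 'grip_width': 0.6387}
axes [[-0.995, 0.095, -0.0], [0.095, 0.995, 0.001], [0.0, 0.001, -1.0]]
tool delta [ 0.004  -0.0007  0.1332]
37182 [ 0.57739842 -0.22718687  0.2155238 ] [ 0.52307362 -0.26985679  0.20002224] ((592.2437744140625, -228.37728881835938), (84.17513275146484, 133.66102600097656), 84.98880004882812)
```

View pics/w9c.png

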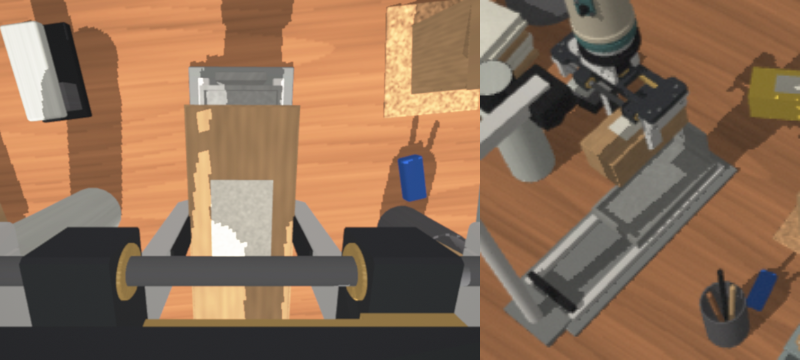

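Call:
servo_tool(rows=[{"x": 0.002, "y": 0, "z": 0.01, "rx": 0, "ry": 0, "rz": 0}, {"x": 0.002, "y": 0, "z": 0.02, "rx": 0, "ry": 0, "rz": 0}, {"x": 0, "y": 0, "z": 0.02, "rx": 0, "ry": 0, "rz": 0}, {"x": 0, "y": 0, "z": 0.02, "rx": 0, "ry": 0, "rz": 0}, {"x": 0, "y": 0, "z": 0.015, "rx": 0, "ry": 0, "rz": 0}, {"x": 0, "y": 0, "z": 0.01, "rx": 0, "ry": 0, "rz": 0}, {"x": 0, "y": 0, "z": 0.005, "rx": 0, "ry": 0, "rz": 0}, {"x": 0, "y": 0, "z": 0, "rx": 0, "ry": 0, "rz": 0}, {"x": 0, "y": 0, "z": 0, "rx": 0, "ry": 0, "rz": 0}], claw=-1)

```text
time: 21.75
position: [0.5927, -0.2296, 0.0858]
orientation: [-3.142, 0.001, 3.045]
wrist_force: [-0.0, -0.2, -6.1]
grip_width: 0.635
```

Run:
```python
from h import *
st(); im,_=snap('wrist','w10'); a,_=snap('scene','s10'); cv2.imwrite('pics/w10c.png',np.hstack([cv2.resize(im,(480,360)),cv2.resize(a[120:320,140:318],(320,360))]))
P=cloud('wrist','w10'); x,y,z=[P[...,i] for i in range(3)]
m=(z>.01)&(z<.055)&(x<.52)&(abs(y+.22)<.07);p=P[m]
m=(z>.06)&(z<.1)&(x<.53)&(abs(y+.22)<.04);p=P[m]; print(len(p),np.percentile(p,[1,50,99],axis=0).round(4))
```

```text
{'time': 21.75, 'qpos': [-0.4793, 0.4473, 1.5478, 0.0005, 1.1451, -1.9539], 'position': [0.5927, -0.2296, 0.0858], 'orientation': [-3.1415, 0.0015, 3.0453], 'wrist_force': [-0.0499, -0.1722, -6.1003], 'grip_width': 0.6353}
2820 [[ 0.4915 -0.244   0.0627]
 [ 0.4986 -0.2202  0.0882]
 [ 0.5032 -0.1957  0.0902]]
```

View pics/w10c.png

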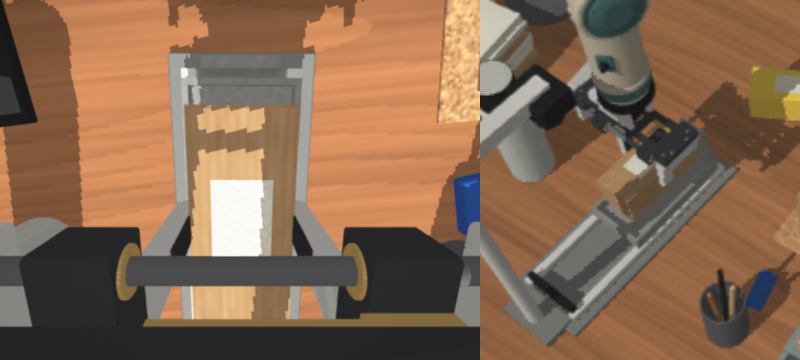

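Call:
servo_tool(rows=[{"x": 0, "y": 0, "z": 0.01, "rx": 0, "ry": 0, "rz": 0}, {"x": 0, "y": 0, "z": 0.01, "rx": 0, "ry": 0, "rz": 0}, {"x": 0, "y": 0, "z": 0.006, "rx": 0, "ry": 0, "rz": 0}, {"x": 0, "y": 0, "z": 0.004, "rx": 0, "ry": 0, "rz": 0}, {"x": 0, "y": 0, "z": 0.002, "rx": 0, "ry": 0, "rz": 0}, {"x": 0, "y": 0, "z": 0.001, "rx": 0, "ry": 0, "rz": 0}, {"x": 0, "y": 0, "z": 0.001, "rx": 0, "ry": 0, "rz": 0}, {"x": 0, "y": 0, "z": 0, "rx": 0, "ry": 0, "rz": 0}, {"x": 0, "y": 0, "z": 0, "rx": 0, "ry": 0, "rz": 0}], claw=-1)

```text
time: 22.75
position: [0.5924, -0.2294, 0.0516]
orientation: [3.142, 0.001, 3.045]
wrist_force: [0.4, 0.6, -5.7]
grip_width: 0.634
```

Run:
```python
from h import *
st()
```

```text
{'time': 22.75, 'qpos': [-0.4792, 0.4782, 1.5897, 0.0005, 1.0728, -1.9539], 'position': [0.5924, -0.2294, 0.0516], 'orientation': [3.1415, 0.001, 3.0453], 'wrist_force': [0.4374, 0.5973, -5.7152], 'grip_width': 0.6343}
```

Just at contact and still carrying the weight, so I'll lower a couple more millimetres.

Call:
servo_tool(rows=[{"x": 0, "y": 0, "z": 0.001, "rx": 0, "ry": 0, "rz": 0}, {"x": 0, "y": 0, "z": 0.001, "rx": 0, "ry": 0, "rz": 0}, {"x": 0, "y": 0, "z": 0, "rx": 0, "ry": 0, "rz": 0}, {"x": 0, "y": 0, "z": 0, "rx": 0, "ry": 0, "rz": 0}], claw=-1)

```text
time: 23.15
position: [0.5931, -0.2294, 0.0516]
orientation: [-3.141, 0.003, 3.045]
wrist_force: [-1.3, 1.5, 6.0]
grip_width: 0.634
```

Call:
servo_tool(rows=[{"x": 0, "y": 0, "z": 0, "rx": 0, "ry": 0, "rz": 0}, {"x": 0, "y": 0, "z": 0, "rx": 0, "ry": 0, "rz": 0}, {"x": 0, "y": 0, "z": 0, "rx": 0, "ry": 0, "rz": 0}, {"x": 0, "y": 0, "z": 0, "rx": 0, "ry": 0, "rz": 0}, {"x": 0, "y": 0, "z": 0, "rx": 0, "ry": 0, "rz": 0}, {"x": 0, "y": 0, "z": 0, "rx": 0, "ry": 0, "rz": 0}, {"x": 0, "y": 0, "z": -0.01, "rx": 0, "ry": 0, "rz": 0}, {"x": 0, "y": 0, "z": -0.03, "rx": 0, "ry": 0, "rz": 0}, {"x": 0, "y": 0, "z": -0.03, "rx": 0, "ry": 0, "rz": 0}, {"x": 0, "y": 0, "z": -0.03, "rx": 0, "ry": 0, "rz": 0}, {"x": 0.03, "y": 0, "z": -0.01, "rx": 0, "ry": 0, "rz": 0}, {"x": 0.04, "y": 0, "z": 0, "rx": 0, "ry": 0, "rz": 0}, {"x": 0.04, "y": 0, "z": 0, "rx": 0, "ry": 0, "rz": 0}, {"x": 0.04, "y": 0, "z": 0, "rx": 0, "ry": 0, "rz": 0}, {"x": 0, "y": 0, "z": 0, "rx": 0, "ry": 0, "rz": 0}, {"x": 0, "y": 0, "z": 0, "rx": 0, "ry": 0, "rz": 0}], claw=1)

```text
time: 24.75
position: [0.4431, -0.2152, 0.1603]
orientation: [-3.141, 0.003, 3.044]
wrist_force: [0.1, -0.4, 0.1]
grip_width: 1.0
```

Run:
```python
from h import *
st(); snap('top','t11');a,_=snap('scene','s11'); im,_=snap('wrist','w11'); cv2.imwrite('pics/w11c.png',np.hstack([cv2.resize(im,(480,360)),cv2.resize(a[120:320,140:318],(320,360))]))
for n,t in(('top','t11'),('scene','s11'),('wrist','w11')):
    P=cloud(n,t); x,y,z=[P[...,i] for i in range(3)]
    m=(z>.074)&(z<.09)&(x>.515)&(x<.7)&(abs(y+.23)<.06); p=P[m]
    if len(p)>9: print(n,len(p),cv2.minAreaRect(p[:,:2].astype(np.float32)*1000),np.median(z[m]),np.linalg.lstsq(np.c_[p[:,:2],np.ones(len(p))],p[:,2],rcond=None)[0])
    m=(z>.06)&(z<.1)&(x<.515)&(x>.48)&(abs(y+.22)<.04);p=P[m]; print('tab',len(p),np.percentile(p,[2,50,98],axis=0).round(4))
```

```text
{'time': 24.75, 'qpos': [-0.5941, 0.1821, 1.7502, 0.0008, 1.2066, -2.068], 'position': [0.4431, -0.2152, 0.1603], 'orientation': [-3.1409, 0.0027, 3.0444], 'wrist_force': [0.0555, -0.3918, 0.1004], 'grip_width': 1.0003}
top 923 ((593.926025390625, -228.59597778320312), (61.799137115478516, 142.68040466308594), 84.21271514892578) 0.08330907501367935 [-0.00721741 -0.01653829  0.08389881]
tab 4 [[ 0.492  -0.2276  0.0628]
 [ 0.4936 -0.2257  0.0678]
 [ 0.4943 -0.2249  0.077 ]]
scene 1090 ((594.7005004882812, -227.58299255371094), (67.30717468261719, 144.08934020996094), 84.00798034667969) 0.08074717515316043 [-0.00036446 -0.00369288  0.08012816]
tab 121 [[ 0.4942 -0.2437  0.061 ]
 [ 0.501  -0.2175  0.0814]
 [ 0.5046 -0.1935  0.0909]]
wrist 3741 ((565.9365234375, -226.31204223632812), (61.50925827026367, 88.5682601928711), 84.30931854248047) 0.0820069705362314 [ 0.04897056 -0.00347586  0.05287256]
tab 1605 [[ 0.4912 -0.2434  0.061 ]
 [ 0.4946 -0.2195  0.0847]
 [ 0.5017 -0.196   0.0897]]
```

View pics/w11c.png

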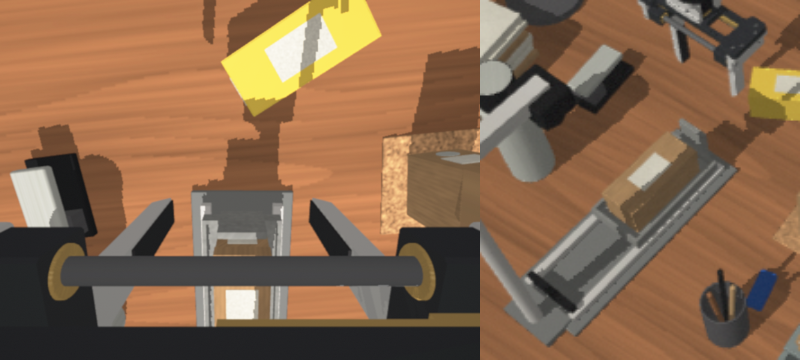

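Case is flat in the tray: centre about (0.594,-0.2285), top at 0.082. Next I'll shut the fingers, go down in front of the tab and push.

Call:
servo_tool(rows=[{"x": 0, "y": 0, "z": 0, "rx": 0, "ry": 0, "rz": 0}, {"x": 0, "y": 0, "z": 0, "rx": 0, "ry": 0, "rz": 0}, {"x": 0, "y": 0, "z": 0, "rx": 0, "ry": 0, "rz": 0}, {"x": 0, "y": 0, "z": 0, "rx": 0, "ry": 0, "rz": 0}, {"x": 0, "y": 0, "z": 0, "rx": 0, "ry": 0, "rz": 0}, {"x": 0, "y": 0, "z": 0.025, "rx": 0, "ry": 0, "rz": 0}, {"x": 0, "y": 0, "z": 0.025, "rx": 0, "ry": 0, "rz": 0}, {"x": 0, "y": 0, "z": 0.025, "rx": 0, "ry": 0, "rz": 0}, {"x": 0, "y": 0, "z": 0.023, "rx": 0, "ry": 0, "rz": 0}, {"x": -0.01, "y": 0, "z": 0, "rx": 0, "ry": 0, "rz": 0}, {"x": -0.01, "y": 0, "z": 0, "rx": 0, "ry": 0, "rz": 0}, {"x": 0, "y": 0, "z": 0, "rx": 0, "ry": 0, "rz": 0}, {"x": 0, "y": 0, "z": 0, "rx": 0, "ry": 0, "rz": 0}], claw=-1)

```text
time: 26.2
position: [0.4641, -0.2174, 0.0623]
orientation: [-3.141, 0.002, 3.046]
wrist_force: [-0.6, 0.6, -0.1]
grip_width: 0.004
```

Run:
```python
from h import *
st(); im,_=snap('wrist','w12'); a,_=snap('scene','s12'); cv2.imwrite('pics/w12c.png',np.hstack([cv2.resize(im,(480,360)),cv2.resize(a[120:320,140:318],(320,360))]))
```

```text
{'time': 26.2, 'qpos': [-0.5741, 0.3072, 1.8533, 0.0005, 0.9787, -2.0495], 'position': [0.4641, -0.2174, 0.0623], 'orientation': [-3.1408, 0.0024, 3.0459], 'wrist_force': [-0.5958, 0.5976, -0.1141], 'grip_width': 0.0036}
```

View pics/w12c.png

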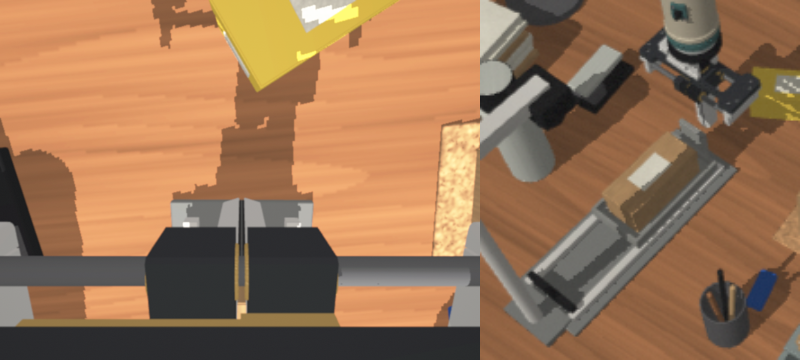

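Call:
servo_tool(rows=[{"x": -0.008, "y": 0, "z": 0, "rx": 0, "ry": 0, "rz": 0}, {"x": -0.007, "y": 0, "z": 0, "rx": 0, "ry": 0, "rz": 0}, {"x": -0.003, "y": 0, "z": 0, "rx": 0, "ry": 0, "rz": 0}, {"x": -0.003, "y": 0, "z": 0, "rx": 0, "ry": 0, "rz": 0}, {"x": -0.004, "y": 0, "z": 0, "rx": 0, "ry": 0, "rz": 0}, {"x": -0.005, "y": 0, "z": 0, "rx": 0, "ry": 0, "rz": 0}, {"x": -0.007, "y": 0, "z": 0, "rx": 0, "ry": 0, "rz": 0}, {"x": -0.008, "y": 0, "z": 0, "rx": 0, "ry": 0, "rz": 0}, {"x": -0.008, "y": 0, "z": 0, "rx": 0, "ry": 0, "rz": 0}, {"x": -0.008, "y": 0, "z": 0, "rx": 0, "ry": 0, "rz": 0}, {"x": -0.008, "y": 0, "z": 0, "rx": 0, "ry": 0, "rz": 0}, {"x": -0.008, "y": 0, "z": 0, "rx": 0, "ry": 0, "rz": 0}, {"x": -0.008, "y": 0, "z": 0, "rx": 0, "ry": 0, "rz": 0}, {"x": -0.006, "y": 0, "z": 0, "rx": 0, "ry": 0, "rz": 0}, {"x": -0.004, "y": 0, "z": 0, "rx": 0, "ry": 0, "rz": 0}, {"x": 0, "y": 0, "z": 0, "rx": 0, "ry": 0, "rz": 0}], claw=-1)

```text
time: 27.9
position: [0.5588, -0.2259, 0.0613]
orientation: [3.141, 0.002, 3.045]
wrist_force: [-0.3, 0.0, 0.4]
grip_width: 0.005
```

Run:
```python
from h import *
st(); im,_=snap('wrist','w13'); a,_=snap('scene','s13'); cv2.imwrite('pics/w13c.png',np.hstack([cv2.resize(im,(480,360)),cv2.resize(a[120:320,140:318],(320,360))]))
for t in('s11','s13'):
    P=cloud('scene',t); x,y,z=[P[...,i] for i in range(3)]
    m=(z>.074)&(z<.086)&(x>.51)&(x<.8)&(abs(y+.235)<.06); p=P[m]; print(len(p),cv2.minAreaRect(p[:,:2].astype(np.float32)*1000))
```

```text
{'time': 27.9, 'qpos': [-0.5006, 0.4259, 1.6559, 0.0017, 1.0578, -1.9758], 'position': [0.5588, -0.2259, 0.0613], 'orientation': [3.141, 0.0024, 3.0452], 'wrist_force': [-0.3295, 0.0185, 0.4318], 'grip_width': 0.0054}
1077 ((594.7005004882812, -227.58299255371094), (67.30717468261719, 144.08934020996094), 84.00798034667969)
1202 ((646.3947143554688, -232.7833709716797), (65.87049102783203, 188.84359741210938), 84.2188720703125)
```

View pics/w13c.png

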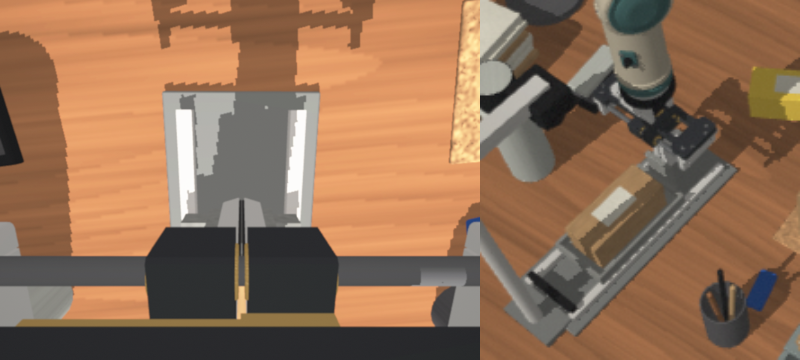

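Call:
servo_tool(rows=[{"x": -0.003, "y": 0, "z": 0, "rx": 0, "ry": 0, "rz": 0}, {"x": -0.005, "y": 0, "z": 0, "rx": 0, "ry": 0, "rz": 0}, {"x": -0.006, "y": 0, "z": 0, "rx": 0, "ry": 0, "rz": 0}, {"x": -0.005, "y": 0, "z": 0, "rx": 0, "ry": 0, "rz": 0}, {"x": -0.004, "y": 0, "z": 0, "rx": 0, "ry": 0, "rz": 0}, {"x": -0.002, "y": 0, "z": 0, "rx": 0, "ry": 0, "rz": 0}, {"x": 0, "y": 0, "z": 0, "rx": 0, "ry": 0, "rz": 0}], claw=-1)

```text
time: 28.7
position: [0.5831, -0.2284, 0.0611]
orientation: [3.141, 0.001, 3.045]
wrist_force: [0.2, 0.1, 1.1]
grip_width: 0.004
```

Run:
```python
from h import *
st(); a,_=snap('scene','s14'); im,_=snap('top','t14'); cv2.imwrite('pics/w14c.png',np.hstack([cv2.resize(im[110:290,370:470],(333,600)),cv2.resize(a[120:320,140:290],(450,600))]))
```

```text
{'time': 28.7, 'qpos': [-0.4849, 0.4572, 1.6005, 0.0011, 1.0827, -1.9599], 'position': [0.5831, -0.2284, 0.0611], 'orientation': [3.1412, 0.0014, 3.0453], 'wrist_force': [0.2327, 0.0968, 1.0833], 'grip_width': 0.0042}
```

View pics/w14c.png

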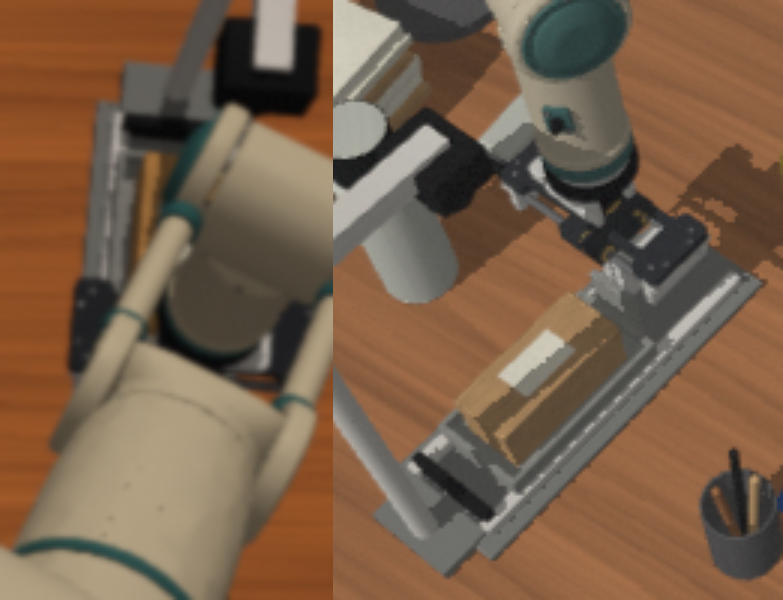

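Run:
```python
from h import *
from scipy.spatial import cKDTree
for n,t in(('top','t0'),('scene','s0')):
    P=cloud(n,t); x,y,z=[P[...,i] for i in range(3)]
    m=(z>.29)&(x>.58)&(x<1)&(y<-.1)&(y>-.4); p=P[m]; print(n,len(p)); 
    h=p[p[:,0]<.78]; print(np.percentile(h,[1,50,99],axis=0).round(3))
    P2=cloud(n,{'t0':'t14','s0':'s14'}[t]); m2=(P2[...,2]>.2)&(P2[...,0]>.5)&(P2[...,0]<.69)&(abs(P2[...,1]+.24)<.12)
    a=P2[m2]; print('arm',np.percentile(a,[1,99],axis=0).round(3))
    H=h; a=a[np.isfinite(a).all(1)]
    a=a[cKDTree(P[np.isfinite(P).all(-1)]).query(a)[0]>.02]
    if len(a): d,i=cKDTree(H).query(a); k=d.argmin(); print('min gap',d[k],a[k],H[i[k]])
```

```text
top 1722
[[ 0.678 -0.269  0.365]
 [ 0.708 -0.24   0.397]
 [ 0.778 -0.209  0.406]]
arm [[ 0.505 -0.295  0.201]
 [ 0.687 -0.135  0.517]]
min gap 0.05901120688493312 [ 0.62595134 -0.20625801  0.35529008] [ 0.68323902 -0.21423348  0.36698777]
scene 2205
[[ 0.683 -0.268  0.362]
 [ 0.721 -0.234  0.394]
 [ 0.778 -0.208  0.402]]
arm [[ 0.504 -0.298  0.2  ]
 [ 0.687 -0.127  0.516]]
min gap 0.058421551595972815 [ 0.64115637 -0.19626124  0.43024003] [ 0.68649316 -0.21007592  0.39608147]
```

Call:
servo_tool(rows=[{"x": -0.003, "y": 0, "z": 0, "rx": 0, "ry": 0, "rz": 0}, {"x": -0.004, "y": 0, "z": 0, "rx": 0, "ry": 0, "rz": 0}, {"x": -0.004, "y": 0, "z": 0, "rx": 0, "ry": 0, "rz": 0}, {"x": -0.002, "y": 0, "z": 0, "rx": 0, "ry": 0, "rz": 0}, {"x": -0.001, "y": 0, "z": 0, "rx": 0, "ry": 0, "rz": 0}, {"x": -0.001, "y": 0, "z": 0, "rx": 0, "ry": 0, "rz": 0}], claw=-1)

```text
time: 29.4
position: [0.5971, -0.2298, 0.0611]
orientation: [3.141, -0.0, 3.045]
wrist_force: [-2.3, -1.4, 1.0]
grip_width: 0.007
```

Call:
servo_tool(rows=[{"x": -0.001, "y": 0, "z": 0, "rx": 0, "ry": 0, "rz": 0}, {"x": -0.001, "y": 0, "z": 0, "rx": 0, "ry": 0, "rz": 0}], claw=-1)

```text
time: 29.6
position: [0.5977, -0.2299, 0.0611]
orientation: [3.141, -0.003, 3.046]
wrist_force: [-7.0, -0.7, 4.1]
grip_width: 0.005
```

Call:
servo_tool(rows=[{"x": -0.001, "y": 0, "z": 0, "rx": 0, "ry": 0, "rz": 0}, {"x": -0.001, "y": 0, "z": 0, "rx": 0, "ry": 0, "rz": 0}], claw=-1)

```text
time: 29.8
position: [0.5977, -0.2299, 0.0612]
orientation: [3.141, -0.007, 3.046]
wrist_force: [-10.6, -0.6, 6.4]
grip_width: 0.005
```

Call:
servo_tool(rows=[{"x": -0.002, "y": 0, "z": 0, "rx": 0, "ry": 0, "rz": 0}, {"x": -0.001, "y": 0, "z": 0, "rx": 0, "ry": 0, "rz": 0}, {"x": 0, "y": 0, "z": 0, "rx": 0, "ry": 0, "rz": 0}, {"x": 0, "y": 0, "z": 0, "rx": 0, "ry": 0, "rz": 0}, {"x": 0, "y": 0, "z": 0, "rx": 0, "ry": 0, "rz": 0}], claw=-1)

```text
time: 30.3
position: [0.5976, -0.2299, 0.0612]
orientation: [3.141, -0.012, 3.046]
wrist_force: [-14.2, -0.4, 9.9]
grip_width: 0.001
```

Call:
servo_tool(rows=[{"x": 0.004, "y": 0, "z": 0, "rx": 0, "ry": 0, "rz": 0}, {"x": 0.01, "y": 0, "z": 0, "rx": 0, "ry": 0, "rz": 0}, {"x": 0.02, "y": 0, "z": 0, "rx": 0, "ry": 0, "rz": 0}, {"x": 0.03, "y": 0, "z": 0, "rx": 0, "ry": 0, "rz": 0}, {"x": 0.03, "y": 0, "z": 0, "rx": 0, "ry": 0, "rz": 0}, {"x": 0.03, "y": 0, "z": -0.03, "rx": 0, "ry": 0, "rz": 0}, {"x": 0.03, "y": 0, "z": -0.03, "rx": 0, "ry": 0, "rz": 0}, {"x": 0.03, "y": 0, "z": -0.03, "rx": 0, "ry": 0, "rz": 0}, {"x": 0, "y": 0, "z": 0, "rx": 0, "ry": 0, "rz": 0}, {"x": 0, "y": 0, "z": 0, "rx": 0, "ry": 0, "rz": 0}, {"x": 0, "y": 0, "z": 0, "rx": 0, "ry": 0, "rz": 0}], claw=-1)

```text
time: 31.4
position: [0.4218, -0.2128, 0.1504]
orientation: [3.141, 0.001, 3.045]
wrist_force: [-0.3, -0.1, -0.9]
grip_width: 0.004
```

Run:
```python
from h import *
st(); a,_=snap('scene','s15'); im,_=snap('top','t15'); cv2.imwrite('pics/w15c.png',np.hstack([cv2.resize(im[110:290,280:480],(400,360)),cv2.resize(a[120:320,140:360],(396,360))]))
for n,t in(('top','t15'),('scene','s15')):
    P=cloud(n,t); x,y,z=[P[...,i] for i in range(3)]
    m=(z>.074)&(z<.09)&(x>.625)&(x<.8)&(abs(y+.24)<.06); p=P[m]; print(n,'case',len(p),cv2.minAreaRect(p[:,:2].astype(np.float32)*1000),np.median(p[:,2]))
    m=(z>.06)&(z<.1)&(x<.622)&(x>.55)&(abs(y+.23)<.05);p=P[m]; print('tab',len(p),np.percentile(p,[2,50,98],axis=0).round(4).tolist())
    m=(abs(x-.49)<.07)&(abs(y-.022)<.06)&(z>.11)&(z<.14); print('box',cv2.minAreaRect(P[m][:,:2].astype(np.float32)*1000),np.median(z[m]))
```

```text
{'time': 31.4, 'qpos': [-0.6156, 0.1619, 1.8032, 0.0013, 1.1761, -2.0905], 'position': [0.4218, -0.2128, 0.1504], 'orientation': [3.1408, 0.001, 3.0453], 'wrist_force': [-0.3404, -0.0664, -0.9194], 'grip_width': 0.0043}
top case 1262 ((707.9873046875, -240.35385131835938), (63.068328857421875, 144.3553009033203), 84.23845672607422) 0.08294111733252896
tab 127 [[0.6057, -0.2544, 0.0613], [0.6097, -0.2308, 0.0853], [0.6161, -0.2063, 0.0943]]
box ((488.61273193359375, 21.663555145263672), (82.33106994628906, 63.233097076416016), 1.7622547149658203) 0.1248649220849185
scene case 1209 ((707.8614501953125, -239.35806274414062), (65.76264953613281, 143.4754638671875), 84.0638656616211) 0.08070297591203635
tab 113 [[0.6078, -0.2551, 0.0609], [0.6149, -0.229, 0.0834], [0.6189, -0.2047, 0.0929]]
box ((489.4033508300781, 22.537887573242188), (86.1614990234375, 64.96138763427734), 1.8656388521194458) 0.12234850435579081
```

View pics/w15c.png

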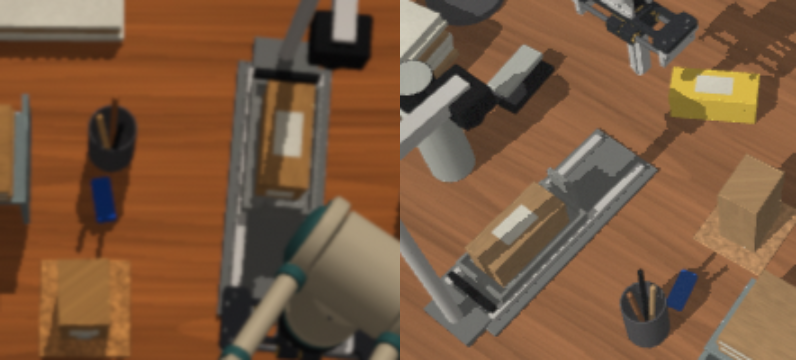

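Run:
```python
from h import *
a=np.radians(-5.7); ax=np.array([np.cos(a),np.sin(a)]); ay=np.array([-ax[1],ax[0]])
o=np.array([.592,-.2295])
for n,t in(('top','t0'),('scene','s0'),('scene','s15')):
    P=cloud(n,t); z=P[...,2]; s=(P[...,:2]-o)@ax; l=(P[...,:2]-o)@ay
    # median height profile along axis in rail strip outside the tray
    for lo,hi in((-.06,-.052),(.052,.06),(-.02,.02)):
        pr=[]
        for k in np.arange(-.15,.30,.005):
            m=(abs(s-k)<.0025)&(l>lo)&(l<hi); pr.append(f'{k*1000:.0f}:{np.nanmedian(z[m])*1000:.0f}' if m.sum()>1 else f'{k*1000:.0f}:-')
        print(n,t,lo,' '.join(pr))
```

```text
top t0 -0.06 -150:1 -145:2 -140:-1 -135:0 -130:-0 -125:2 -120:0 -115:4 -110:12 -105:10 -100:6 -95:8 -90:11 -85:9 -80:6 -75:11 -70:10 -65:10 -60:10 -55:9 -50:12 -45:9 -40:11 -35:13 -30:12 -25:13 -20:13 -15:9 -10:11 -5:7 0:8 5:8 10:9 15:8 20:8 25:8 30:10 35:9 40:10 45:10 50:9 55:10 60:11 65:11 70:10 75:7 80:10 85:8 90:13 95:11 100:6 105:10 110:11 115:10 120:7 125:11 130:12 135:6 140:12 145:13 150:11 155:10 160:10 165:11 170:11 175:5 180:10 185:9 190:10 195:8 200:11 205:9 210:8 215:10 220:7 225:10 230:10 235:10 240:7 245:- 250:- 255:- 260:- 265:- 270:- 275:- 280:- 285:- 290:- 295:-
top t0 0.052 -150:2 -145:3 -140:1 -135:0 -130:3 -125:2 -120:4 -115:4 -110:11 -105:7 -100:9 -95:8 -90:7 -85:10 -80:9 -75:10 -70:6 -65:10 -60:7 -55:9 -50:11 -45:10 -40:10 -35:10 -30:10 -25:11 -20:10 -15:8 -10:8 -5:11 0:9 5:7 10:10 15:11 20:12 25:10 30:7 35:8 40:8 45:14 50:9 55:10 60:10 65:9 70:8 75:10 80:12 85:10 90:11 95:13 100:9 105:10 110:9 115:12 120:8 125:9 130:8 135:10 140:11 145:8 150:11 155:7 160:8 165:10 170:7 175:8 180:8 185:11 190:12 195:- 200:9 205:11 210:10 215:9 220:7 225:10 230:11 235:12 240:10 2
[... 3577 characters left out ...]
 260:-1 265:-2 270:-2 275:-1 280:-2 285:-0 290:-4 295:-2
scene s15 -0.02 -150:297 -145:329 -140:407 -135:414 -130:535 -125:541 -120:0 -115:5 -110:7 -105:5 -100:7 -95:7 -90:7 -85:7 -80:6 -75:6 -70:7 -65:7 -60:7 -55:6 -50:8 -45:7 -40:7 -35:7 -30:7 -25:7 -20:7 -15:6 -10:7 -5:6 0:6 5:6 10:- 15:84 20:87 25:62 30:37 35:26 40:- 45:78 50:81 55:80 60:81 65:80 70:81 75:81 80:81 85:81 90:83 95:392 100:392 105:394 110:394 115:393 120:394 125:393 130:393 135:395 140:380 145:383 150:392 155:386 160:387 165:385 170:387 175:385 180:386 185:79 190:388 195:388 200:392 205:42 210:395 215:391 220:385 225:37 230:389 235:387 240:388 245:394 250:287 255:271 260:267 265:258 270:229 275:11 280:2 285:-1 290:-1 295:-2
```

Run:
```python
from h import *
st(); print(robot.hand_in())
```

```text
{'time': 31.5, 'qpos': [-0.6153, 0.1629, 1.8033, 0.001, 1.1769, -2.0906], 'position': [0.4215, -0.2125, 0.1499], 'orientation': [3.14, -0.0009, 3.0457], 'wrist_force': [0.1, 0.6487, 0.2905], 'grip_width': 0.0051}
the job is handed in; nothing more can be done
None
```

I finished the task and handed it in at 31.5 s of the 72 s allowed; `robot.hand_in()` gives no verdict.

**What I did:** I moved the box file onto the cork mat and let go. Then I dragged the flat case out by its end with the gripper tilted, regripped it from above and carried it level into the pulled-out tray. Last, I pushed the tray home by its tab and backed the gripper away from everything.

**Last checks before hand-in:**
- **Box file:** it stands on the mat, about 2 mm from the mat's centre.
- **Flat case:** it lies flat in the tray, about 2 mm from the tray's centre. Its top is at 81–83 mm, which matches resting on the tray floor.
- **Tray:** it stopped moving while the push rose from 7 to 14 N. The camera data put it within about 1 mm of the home position worked out from the stand base.
- **Other things on the desk:** the gripper did not come near any of them, and they look unmoved in the last pictures. I did not re-measure each one.

**What differed from the plan:** the arm's joint limits did not allow the suggested 40 degree tilt at that spot, so I gripped the case at 26 degrees instead. The top and scene cameras differ by 1–2 mm, within their calibration.

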